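# Surface probe held on the sample's marked spot

### The arm

A 6-joint arm with a two-finger parallel gripper is mounted at the origin on the work surface. World frame = base frame: x ahead of the robot, y to its left, z up, the work surface at z = 0. Lengths are in m, angles in rad, forces in N, time in s.
With the tool pointing down it reaches from about 0.275 to 0.85 m from the base axis. Payload 5.2 kg.
Tool frame: the origin (TCP) lies at the very end of the fingers, on their centre line; the grasp point (between the pads) lies 19 mm behind it; z points along the fingers, x is the direction in which the jaws open and shut, and the axes are right-handed (so a half turn about z gives the same grasp; the last joint's range is limited). The gripper opens to 85 mm and grips with 20 to 120 N. Pads are 22 mm wide; open, the fingers measure 114 mm over their backs; the gripper's body (76 mm by 85 mm) begins 54 mm behind the grasp point. The pads swing forward as they close: fully open they stand 13 mm farther back than shut.
Start: joints at [1.032, 0.259, 1.535, -0, 1.348, -0.203], TCP at [0.181, 0.519, 0.231] pointing down, gripper open.
Joint ranges: [-3.14, 3.14], [-0.91, 2.08], [0.19, 2.58], [-1.22, 4.36], [0.22, 2.71], [-3.12, 3.12]. Speed limits (rad/s): [2.57, 2.57, 3.14, 3.14, 3.14, 3.14].

### API

Orientations are given as a unit quaternion [x, y, z, w].
In Python, from bench import manip gives the robot as it stands.
- The arm moves only by the tool send_rows, never from a script. Its argument "increments" is a list of rows, each an object of numbers: "dx", "dy", "dz": the shift along the world's x, y, z as a fraction of full scale; "wx", "wy", "wz": the turn, a rotation vector about the world's x, y, z as a fraction of full scale; "fingers": the closure, from -1 (fully open) to 1 (shut), so that 0 is half open. In form: [{"dx": .., "dy": .., "dz": .., "wx": .., "wy": .., "wz": .., "fingers": ..}, ...]. A call has exactly 5 rows; each row shifts and turns the commanded pose from where the row before left it; what a row does not reach is not made up. Full scale, the value 1, is 0.03 m for a shift and 8 degrees for a turn. A row lasts 1/10 s, in which the tool goes at most 50 mm and 8.59 degrees, less where a joint would pass 70% of its speed; a pose out of reach is approached as far as the arm can. A call with a number of a shift or a turn outside -1 to 1 is refused whole. A call with a gripper value outside its range is refused whole. The fingers move at their own pace and stop on an object; "force" is the grip in N (left out, the last holds). Time passes only in rows, so rows that do not move let the fingers close, or fill a call up. It gives the time, the measured TCP pose, the force and the opening at its end, in the units of the state.
- manip.get_obs(): the state, without advancing time (a new reading comes with each control period).
- manip.get_image(name): name is "side" or "top" or "wrist"; returns (picture, depth): 384x512x3 uint8, red, green, blue; 384x512 float32, m along the optical axis (not along the pixel's ray), 0 where there is no reading.
- manip.get_calibration(name): a dict with "intrinsics" (3x3 intrinsics, pixels), "world_from_camera" (4x4, takes a point from camera to world coordinates). Camera axes: x right, y up, looking along -z (the intrinsics and any distortion apply to the point x, -y, -z); pixel columns grow to the right and rows downward; lengths in m; the calibration is good to about 2 mm. A picture is of the moment at which its call begins: read the wrist's pose just before it. get_calibration takes no time and is no camera call; for the wrist camera it gives the pose at the moment of the call.
- manip.close_job(): hands the job in, once; it reports no verdict.
Trained networks look in the newest picture that a camera, given by its name, has taken for a name from the list of things; names that differ only in an ending like _2 or _b are one class to them, and where a whole thing is asked for, a point or a joint stands for the part that bears it (a point fixed in the world has none). Each returns a list of dicts, best first, with "p" (0 to 1); they miss things now and then, are a little off and sometimes report something else, mostly with a low value. They report only what shows in the picture. A call takes as long as a camera call. They do not tell look-alikes from the thing itself.
- manip.find_in(camera, target): "extent" ([left, top, width, height] in pixels, round what is visible of it).
The state is a dict: "time": time; "qpos": joint angles; "joint_velocities": joint speeds; "joint_torque": joint torques, N m; "tool_pos": TCP position; "tool_rot": TCP orientation; "ft_force": force on the tool from outside, world axes, zero at the start; "wrist_torque": the same for the moment, N m; "gripper_width": opening from 0.0 (shut) to 1.0 (fully open).
Only numpy, scipy, OpenCV 4.12 (cv2) and the standard library are available. Lean on these libraries where they do the work, as an engineer would, in place of code of your own. Each camera call takes 0.05 s, during which the arm holds its last target.

### The job

Turn the regulator knob clockwise until its pointer is on the bold mark, then slide the forked lock fully home around the knob's neck. Then take the probe from its stand and hold its tip gently inside the ring marked on the sloping sample, square to the sample's face, with the air-cushioned sample table pushed down to about half of its 16 mm travel and never driven hard against its stop. Finish while still holding the probe pressed there; leave everything else on the bench where it is.

Things in the scene. Friction and masses are not known exactly. Their poses are not given: they have to be found in the camera images.
- regulator: Fixed grey block, 215 x 80 mm, 30 mm high. Origin on its underside below the knob's axis; +z up, +x along its length from the knob to the lock's tab and on to a round dial gauge (44 mm, at x = 147 mm, 14 mm above the block). It spans x -45 to 170 mm, y -40 to 40 mm. A bold white mark, 13 mm long, lies 32 mm from the knob's axis on its -y side; finer ticks lie beside.
- knob_grip (a point): Point on the knob's vertical axis 55 mm above the bench, at mid-height of its bar grip (axes of the regulator block; it does not turn with the knob). The bar is black, 13 mm wide, from 42 to 68 mm above the bench; its plain end is 20 mm from the axis, its narrower pointed end 26 mm; a white line on top runs to the pointed end.
- knob (a joint): Knob angle in rad, 0 to 2.6, growing clockwise seen from above. At 0 the pointer points along the regulator's +x (to the lock); at value q it points q clockwise from there. It is on the bold mark at 1.5. Stiff by friction only, about 0.04 N m; stays where left.
- lock (a joint): Travel of the steel lock in m: 0 is fully open, 0.034 fully home with its fork around the knob's neck under the bar. It slides along the regulator's -x (toward the knob), friction about 1.5 N, stays where left.
- lock_tab (a point): Centre region of the lock's upright tab, 54 mm above the bench; axes of the regulator. The tab is 10 mm thick along the sliding direction (x), 32 mm wide (y) and reaches from 36 to 66 mm above the bench. It stands 92 mm from the knob's axis when open, 58 mm when home. It moves with the lock.
- stage: Fixed white pedestal of the sample table, foot 125 x 110 mm. Origin under the centre of the foot; +z up, its -x side is the low side of the slope. Above it an 88 mm round table with the sample rides on an air cushion.
- cushion (a joint): How far the sample table is pushed in along the face's normal, m: 0 at rest, 0.016 at its hard stop. It springs back; pushing takes about 1.2 N to start and 300 N/m more (about 3.6 N at half travel, 6 N at the stop).
- spot (a point): Centre of the ring marked on the sample's face: dark, 22 mm inside, 27 mm outside, on a tan round cake 72 mm across. z points out of the face, square to it; the face leans 20 degrees from level to the stage's -x; x runs up the slope, y level. It lies 10 mm up the slope and 12 mm to -y from the cake's centre, about 108 mm above the bench, and moves with the table.
- probe: Loose surface probe, about 0.12 kg, 120 mm long, round, standing tip down in the stand. Origin at the centre of its flat tip (8 mm across), +z along its axis from tip to handle. Steel shaft 14 mm in diameter up to 55 mm, flange 30 mm in diameter from 55 to 60 mm (it rests on the stand), black handle 22 mm in diameter from 60 to 120 mm.
- probe_tip (a point): The centre of the probe's flat tip; same axes as the probe.
- stand: Fixed grey stand block 60 x 60 mm, 65 mm high, with one upright through hole of 17 mm in its middle; origin at the centre of its underside. The probe hangs in it by its flange, tip 10 mm above the bench; draw it straight up by 60 mm or more to clear.
- jar_near: Bystander: amber jar with a white lid, 66 mm in diameter, 85 mm high, near the stand; origin under its centre.
- jar_small: Bystander: small amber jar, 48 mm in diameter, 50 mm high; origin under its centre.
- dish: Bystander: white dish, 60 mm across, 22 mm high; origin under its centre.
- jar_back: Bystander: clear jar, 70 mm in diameter, 110 mm high, at the back; origin under its centre.
- flask_brown: Bystander: brown bottle, 90 mm in diameter, 210 mm high, at the left back; origin under its centre.
- weight: Bystander: brass weight, 32 mm in diameter, 45 mm high; origin under its centre.
- spatula: Bystander: spatula 200 mm long lying at the back; origin under its middle.
Things that resemble listed ones, but are neither listed nor needed, are in the scene too. Leave any green or purple look-alike of the regulator alone.

How it is judged:
By the outcome, as a careful person would: the job done as asked, in the order asked, and still so for the second after the job is handed in, while the arm keeps its last pose, push and grip.
It also fails if it takes over 64 s, if anything falls off the work surface, if the arm or the gripper's body presses on something with over 40 N, if the wrist force passes 120 N, or if a joint passes its speed limit or range.

## Working session

There is one attempt and no reset: what is moved stays moved. The work goes in short steps, Python scripts to look and compute and a tool call to move; the robot and the scene stay as the last step left them, time stands still between calls to the robot, and variables do not carry over. Pictures are saved under pics/ and viewed, and the job is handed in when it is done.

Besides the shell and the picture viewer there is one more tool, called after "Request:" as name(argument=value, ...) on one line, values as JSON. send_rows: Moves the arm, as the interface text tells. Shift numbers are shares of 0.03 m and turn numbers shares of 8 degrees, none past 1 either way. Its arguments: {"type":"object","properties":{"increments":{"type":"array","items":{"type":"object","properties":{"dx":{"type":"number","minimum":-1,"maximum":1},"dy":{"type":"number","minimum":-1,"maximum":1},"dz":{"type":"number","minimum":-1,"maximum":1},"wx":{"type":"number","minimum":-1,"maximum":1},"wy":{"type":"number","minimum":-1,"maximum":1},"wz":{"type":"number","minimum":-1,"maximum":1},"fingers":{"type":"number"}}}},"force":{"type":"number"}},"required":["increments"]}

```bash
ls; mkdir -p pics; cat > h.py <<'E'
import numpy as np, cv2
from bench import manip
def snap(n,f):
    c=manip.get_calibration(n); im,d=manip.get_image(n)
    cv2.imwrite('pics/'+f+'.png',im[:,:,::-1]); np.savez('pics/'+f+'.npz',im=im,d=d,K=c['intrinsics'],T=c['world_from_camera'])
    return im,d,c
def load(f):
    z=np.load('pics/'+f+'.npz'); return z['im'],z['d'],dict(intrinsics=z['K'],world_from_camera=z['T'])
def pw(c,u,v,z):
    K=np.array(c['intrinsics']);T=np.array(c['world_from_camera'])
    p=np.array([(u-K[0,2])/K[0,0]*z,-(v-K[1,2])/K[1,1]*z,-z,1]);return (T@p)[:3]
def proj(c,P):
    K=np.array(c['intrinsics']);T=np.array(c['world_from_camera'])
    q=np.linalg.inv(T)@np.r_[P,1]; return np.array([K[0,2]+K[0,0]*q[0]/-q[2],K[1,2]+K[1,1]*-q[1]/-q[2],-q[2]])
def onplane(c,u,v,h):
    a=pw(c,u,v,1.);T=np.array(c['world_from_camera']);o=T[:3,3]
    return o+(a-o)*(h-o[2])/(a[2]-o[2])
def cloud(d,c):
    K=np.array(c['intrinsics']);T=np.array(c['world_from_camera'])
    v,u=np.mgrid[:d.shape[0],:d.shape[1]]
    P=np.stack([(u-K[0,2])/K[0,0]*d,-(v-K[1,2])/K[1,1]*d,-d,np.ones_like(d)],-1)@T.T
    P=P[...,:3]; P[d==0]=np.nan; return P
def st():
    o=manip.get_obs(); print({k:np.round(o[k],4).tolist() for k in ('time','qpos','tool_pos','tool_rot','ft_force','gripper_width')}); return o
E
python3 - <<'E'
from h import *
st()
for n in('top','side','wrist'):
    im,d,c=snap(n,n+'0'); print(n,c)
E
```

```text
pics
{'time': 0.0, 'qpos': [1.0322, 0.2594, 1.5361, -0.0, 1.348, -0.2028], 'tool_pos': [0.1809, 0.5188, 0.2305], 'tool_rot': [0.8153, 0.579, -0.0009, 0.0004], 'ft_force': [-0.7895, -0.027, -0.2352], 'gripper_width': 1.0014}
top {'intrinsics': array([[355.11266068,   0.        , 248.56174249],
       [  0.        , 355.11266068, 192.21172156],
       [  0.        ,   0.        ,   1.        ]]), 'world_from_camera': array([[ 0.01018346,  0.99741699, -0.07110304,  0.42216072],
       [-0.99994291,  0.01038787,  0.00250574,  0.07896524],
       [ 0.00323788,  0.07107347,  0.99746583,  1.15800293],
       [ 0.        ,  0.        ,  0.        ,  1.        ]])}
side {'intrinsics': array([[483.52583414,   0.        , 260.78573434],
       [  0.        , 483.52583414, 182.55522843],
       [  0.        ,   0.        ,   1.        ]]), 'world_from_camera': array([[ 0.99045179,  0.05949665, -0.12435994,  0.3258532 ],
       [-0.13692111,  0.52961819, -0.83711241, -1.07305658],
       [ 0.0160579 ,  0.84614699,  0.53270763,  0.81199663],
       [ 0.        ,  0.        ,  0.        ,  1.        ]])}
wrist {'intrinsics': array([[301.42174637,   0.        , 257.55329098],
       [  0.        , 301.42174637, 192.29420011],
       [  0.        ,   0.        ,   1.        ]]), 'world_from_camera': array([[ 0.32926881, -0.90404428, -0.27255457,  0.11053072],
       [ 0.94423314,  0.31451435,  0.09749101,  0.54367344],
       [-0.00241386, -0.28945581,  0.95718833,  0.37272031],
       [ 0.        ,  0.        ,  0.        ,  1.        ]])}
```

View pics/top0.png

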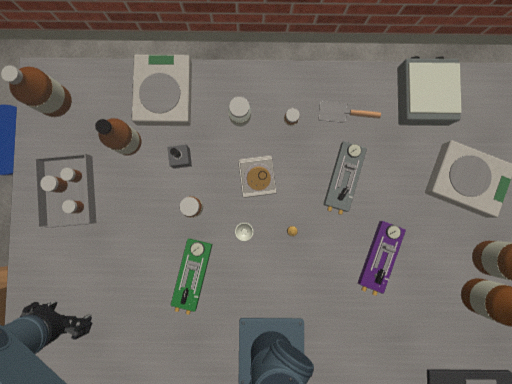

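View pics/side0.png

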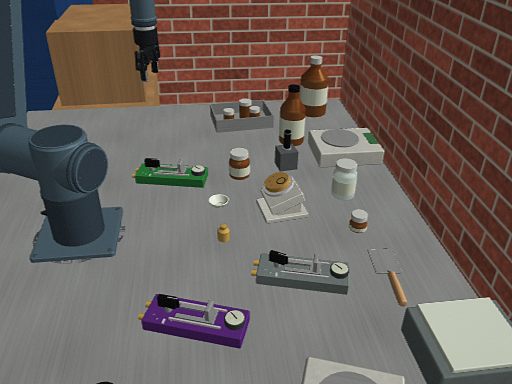

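View pics/wrist0.png

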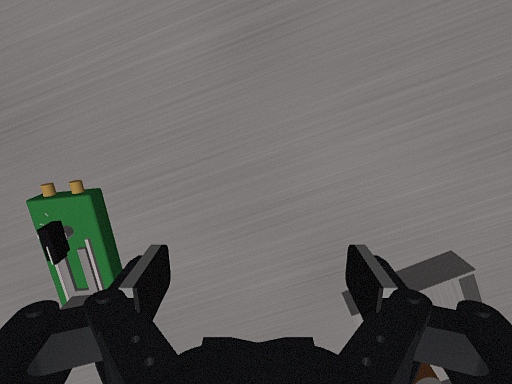

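The grey regulator is at top pixel (347,176), with its knob near (343,193) and its gauge at (354,150). The green one at (192,275) and the purple one at (382,257) are look-alikes, since the listed regulator is grey. The stage is at (258,177) and the stand with the probe at (179,156). I'll check these with enlarged crops and the detector.

```bash
python3 - <<'E'
from h import *
im,d,c=load('top0')
def crop(x,y,w,h,s): return cv2.resize(im[y:y+h,x:x+w,::-1],None,fx=s,fy=s,interpolation=cv2.INTER_CUBIC)
a=crop(310,130,70,90,6);b=crop(225,140,60,70,6)[:540];e=crop(155,130,50,50,6)
H=540;o=np.zeros((H,800,3),np.uint8);o[:540,:420]=a;o[:420,420:780]=b;cv2.imwrite('pics/crop1.png',o)
cv2.imwrite('pics/crop2.png',e)
for n in('regulator','knob','lock','lock_tab','stage','spot','probe','stand'):
    for cam in('top','side'):
        r=manip.find_in(cam,n); print(n,cam,[(np.round(x['extent'],1).tolist(),round(x['p'],2)) for x in r[:4]])
st()
P=cloud(d,c)
for u,v in [(343,193),(347,176),(354,150),(179,156),(258,177),(330,215),(263,175),(190,207)]: print(u,v,P[v,u].round(4))
E
```

```text
regulator top [([323.6, 143.6, 41.8, 67.5], 0.71), ([173.7, 240.0, 40.8, 72.0], 0.69)]
regulator side [([134.4, 157.8, 71.6, 27.4], 0.82), ([138.5, 293.4, 109.5, 54.6], 0.67), ([250.7, 255.0, 97.6, 38.7], 0.65), ([216.0, 223.8, 15.2, 18.4], 0.64)]
knob top [([179.7, 289.9, 7.4, 15.3], 0.66), ([375.9, 265.5, 9.1, 18.0], 0.55), ([337.5, 186.4, 13.0, 11.8], 0.45), ([336.6, 162.2, 20.8, 26.0], 0.25)]
knob side [([269.7, 249.5, 18.6, 19.2], 0.78), ([157.2, 294.8, 23.7, 18.7], 0.5)]
lock top [([184.6, 262.1, 12.5, 25.9], 0.78), ([337.7, 161.5, 17.5, 24.4], 0.7), ([375.5, 247.1, 19.4, 20.5], 0.55), ([93.8, 119.2, 52.9, 37.0], 0.35)]
lock side [([173.4, 303.6, 44.1, 19.3], 0.97), ([282.8, 252.1, 40.0, 23.5], 0.84), ([156.3, 158.6, 28.8, 15.9], 0.71)]
lock_tab top [([182.6, 262.3, 18.9, 24.6], 0.83), ([336.5, 162.9, 20.4, 24.7], 0.5)]
lock_tab side [([287.8, 256.5, 32.8, 18.6], 0.95), ([172.9, 300.1, 44.2, 27.4], 0.71), ([157.1, 161.1, 30.5, 14.6], 0.64)]
stage top [([239.1, 156.0, 38.6, 42.4], 0.83), ([319.0, 101.3, 63.2, 21.5], 0.66), ([227.9, 94.6, 24.9, 33.3], 0.59)]
stage side [([255.5, 
[... 151 characters left out ...]
8)]
probe top [([169.2, 148.9, 14.4, 12.6], 0.4)]
probe side [([329.9, 156.1, 26.0, 43.9], 0.73)]
stand top [([167.9, 144.0, 24.5, 22.0], 0.63), ([228.4, 94.9, 25.8, 31.2], 0.17)]
stand side [([273.3, 147.8, 25.6, 23.1], 0.72)]
{'time': 0.95, 'qpos': [1.0322, 0.2586, 1.535, -0.0, 1.348, -0.2028], 'tool_pos': [0.1813, 0.5193, 0.2313], 'tool_rot': [0.8153, 0.579, 0.0, -0.0], 'ft_force': [0.7097, -0.7383, -0.7264], 'gripper_width': 1.0012}
343 193 [ 0.5004 -0.2144  0.0687]
347 176 [ 0.5578 -0.238   0.0304]
354 150 [ 0.6388 -0.2562  0.0472]
179 156 [0.6076 0.29   0.0826]
258 177 [0.5428 0.0487 0.1069]
330 215 [ 0.4331 -0.1896  0.0015]
263 175 [0.5482 0.0341 0.1128]
190 207 [0.4521 0.2528 0.0836]
```

View pics/crop1.png

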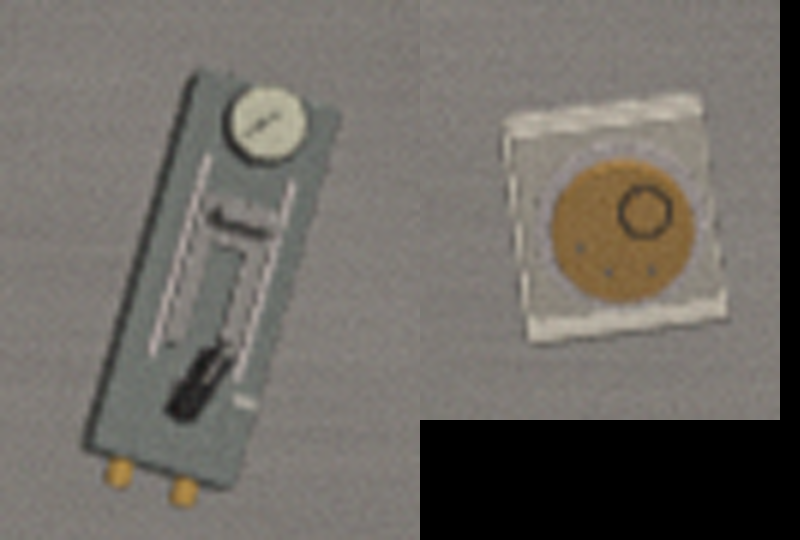

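View pics/crop2.png

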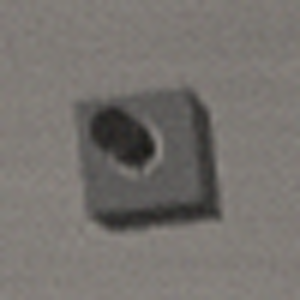

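```bash
python3 - <<'E'
from h import *
im,d,c=load('top0');P=cloud(d,c)
def sel(x0,x1,y0,y1,z0,z1):
    m=(P[...,0]>x0)&(P[...,0]<x1)&(P[...,1]>y0)&(P[...,1]<y1)&(P[...,2]>z0)&(P[...,2]<z1);return P[m]
Q=sel(.40,.70,-.32,-.13,.024,.040);print(len(Q),np.median(Q[:,2]))
r=cv2.minAreaRect((Q[:,:2]*1000).astype(np.float32));print('reg',r)
g=sel(.60,.70,-.30,-.2,.041,.055);print('gauge',len(g),g.mean(0),(g.min(0)+g.max(0))/2)
k=sel(.45,.54,-.26,-.17,.060,.08);print('knob',len(k),k.mean(0),cv2.minAreaRect((k[:,:2]*1000).astype(np.float32)))
t=sel(.54,.62,-.28,-.2,.055,.08);print('tab',len(t),t.mean(0),cv2.minAreaRect((t[:,:2]*1000).astype(np.float32)))
s=sel(.54,.66,.22,.36,.058,.070);print('stand',cv2.minAreaRect((s[:,:2]*1000).astype(np.float32)))
h=sel(.54,.68,.2,.38,.085,.2);print('handle',len(h),h.mean(0),h.max(0),h.min(0))
# sample: tan pixels
hsv=cv2.cvtColor(im,cv2.COLOR_RGB2HSV)
m=np.zeros(d.shape,bool);m[155:200,235:280]=1;m&=(hsv[...,1]>90)&(d>0)
S=P[m];print('cake',len(S))
ctr=np.median(S,0);
for _ in range(3):
    c0=S.mean(0);n=np.linalg.svd(S-c0)[2][2];n*=np.sign(n[2]);e=(S-c0)@n;S=S[abs(e)<.004]
print('cake c',c0,'n',n,np.degrees(np.arccos(n[2])),'down az',np.degrees(np.arctan2(n[1],n[0])))
f=sel(.45,.65,-.03,.13,.003,.03);print('foot',cv2.minAreaRect((f[:,:2]*1000).astype(np.float32)))
v,u=np.where(m&(im.sum(2)<0));
for nm,box in dict(ring=(255,165,275,185)).items():
    x0,y0,x1,y1=box;g=im[y0:y1,x0:x1].astype(int).sum(2);print(g)
E
```

```text
1377 0.03115013590291893
reg ((551.3300170898438, -231.0491485595703), (80.48202514648438, 229.084716796875), 73.77058410644531)
gauge 138 [ 0.6389745  -0.25705978  0.04510038] [ 0.63831835 -0.25709828  0.04592587]
knob 65 [ 0.49893569 -0.21587121  0.06763635] ((500.315673828125, -217.3779296875), (12.95325756072998, 46.1417350769043), 58.160919189453125)
tab 43 [ 0.58389893 -0.24066306  0.06485053] ((584.3160400390625, -241.4415283203125), (31.477523803710938, 10.2841215133667), 73.50825500488281)
stand ((613.7257080078125, 297.909423828125), (60.37623596191406, 60.32884979248047), 7.918206691741943)
handle 71 [0.61132233 0.29526593 0.12155487] [0.62297758 0.30745707 0.13438747] [0.60258101 0.28674749 0.08522899]
cake 425
cake c [0.53884985 0.04814932 0.10601421] n [-0.33557461 -0.03996952  0.9411653 ] 19.751817342498217 down az -173.20763066028996
foot ((549.9935913085938, 49.23176956176758), (159.4832305908203, 198.45474243164062), 89.52239227294922)
[[408 426 404 411 400 405 431 421 400 431 451 440 416 409 407 406 411 436
  378 375]
 [401 398 402 397 388 394 401 409 414 411 424 4
[... 868 characters left out ...]
 405 426
  425 345]
 [290 294 298 223 188 282 302 299 313 268 236 228 279 287 289 337 419 470
  402 308]
 [297 292 290 288 190 211 256 257 263 193 205 289 308 291 292 326 399 416
  405 347]
 [306 301 306 292 258 214 212 210 218 223 291 298 295 302 282 326 422 398
  405 368]
 [291 281 292 286 289 292 294 291 288 290 292 293 299 284 289 331 404 403
  410 416]
 [283 303 298 285 293 312 288 293 305 290 313 306 301 284 295 371 419 410
  414 453]
 [298 298 296 286 295 291 309 295 299 298 287 283 291 289 298 377 411 402
  394 453]
 [299 281 293 285 300 283 298 294 293 286 295 292 292 296 340 420 398 401
  400 421]
 [283 291 271 292 285 282 303 288 269 288 288 301 285 300 376 407 388 384
  407 411]]
```

Request:
send_rows(increments=[{"dx": 0.42,"dy": -0.98,"fingers": 0},{"dx": 0.42,"dy": -0.98,"fingers": 0},{"dx": 0.42,"dy": -0.98,"fingers": 0},{"dx": 0.42,"dy": -0.98,"fingers": 0},{"dx": 0.42,"dy": -0.98,"fingers": 0}], force=40)

```text
schema error: expected keys dx, dy, dz, wx, wy, wz, fingers
```

Request:
send_rows(increments=[{"dx": 0.42,"dy": -0.98,"fingers": 0},{"dx": 0.42,"dy": -0.98,"fingers": 0},{"dx": 0.42,"dy": -0.98,"fingers": 0},{"dx": 0.42,"dy": -0.98,"fingers": 0},{"dx": 0.42,"dy": -0.98,"fingers": 0}])

```text
schema error: expected keys dx, dy, dz, wx, wy, wz, fingers
```

Request:
send_rows(increments=[{"dx": 0.42,"dy": -0.98,"fingers": 0},{"dx": 0.42,"dy": -0.98,"fingers": 0},{"dx": 0.42,"dy": -0.98,"fingers": 0},{"dx": 0.42,"dy": -0.98,"fingers": 0},{"dx": 0.42,"dy": -0.98,"fingers": 0}])

```text
schema error: expected keys dx, dy, dz, wx, wy, wz, fingers
```

Request:
send_rows(increments=[{"dx": 0.42,"dy": -0.98,"wz": -0.3,"fingers": 0},{"dx": 0.42,"dy": -0.98,"wz": -0.3,"fingers": 0},{"dx": 0.42,"dy": -0.98,"wz": -0.3,"fingers": 0},{"dx": 0.42,"dy": -0.98,"wz": -0.3,"fingers": 0},{"dx": 0.42,"dy": -0.98,"wz": -0.3,"fingers": 0}])

```text
schema error: expected keys dx, dy, dz, wx, wy, wz, fingers
```

Request:
send_rows(increments=[{"dx": 0.42,"dy": -0.98,"dz": -0.4,"fingers": 0},{"dx": 0.42,"dy": -0.98,"dz": -0.4,"fingers": 0},{"dx": 0.42,"dy": -0.98,"dz": -0.4,"fingers": 0},{"dx": 0.42,"dy": -0.98,"dz": -0.4,"fingers": 0},{"dx": 0.42,"dy": -0.98,"dz": -0.4,"fingers": 0}])

```text
schema error: expected keys dx, dy, dz, wx, wy, wz, fingers
```

```bash
python3 - <<'E'
from h import *
st();snap('wrist','w1');st();snap('top','t1')
E
```

```text
{'time': 0.95, 'qpos': [1.0322, 0.2586, 1.535, -0.0, 1.348, -0.2028], 'tool_pos': [0.1813, 0.5193, 0.2313], 'tool_rot': [0.8153, 0.579, 0.0, -0.0], 'ft_force': [0.7097, -0.7383, -0.7264], 'gripper_width': 1.0012}
{'time': 1.0, 'qpos': [1.0322, 0.2586, 1.535, -0.0, 1.348, -0.2028], 'tool_pos': [0.1812, 0.5193, 0.2313], 'tool_rot': [0.8153, 0.579, 0.0, -0.0], 'ft_force': [-0.2607, -0.1534, 0.228], 'gripper_width': 1.0015}
```

View pics/w1.png

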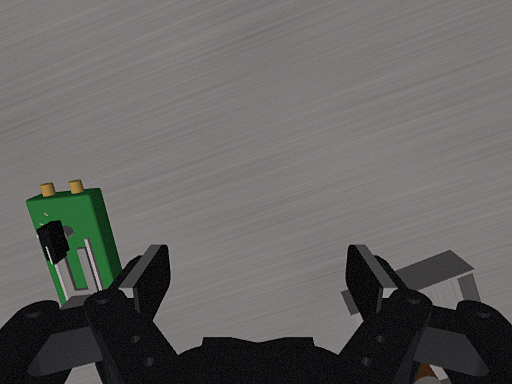

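The arm has not moved: the picture is the same as at the start, because every row needs all of its keys.

Request:
send_rows(increments=[{"dx": 0.42,"dy": -0.98,"dz": 0,"wx": 0,"wy": 0,"wz": 0,"fingers": 0},{"dx": 0.42,"dy": -0.98,"dz": 0,"wx": 0,"wy": 0,"wz": 0,"fingers": 0},{"dx": 0.42,"dy": -0.98,"dz": 0,"wx": 0,"wy": 0,"wz": 0,"fingers": 0},{"dx": 0.42,"dy": -0.98,"dz": 0,"wx": 0,"wy": 0,"wz": 0,"fingers": 0},{"dx": 0.42,"dy": -0.98,"dz": 0,"wx": 0,"wy": 0,"wz": 0,"fingers": 0}], force=40)

```text
time: 1.55
tool_pos: [0.2445, 0.3712, 0.2314]
tool_rot: [0.815, 0.579, 0.0, 0.0]
ft_force: [0.5, 0.6, 0.1]
gripper_width: 0.5
```

Request:
send_rows(increments=[{"dx": 0.42,"dy": -0.98,"dz": 0,"wx": 0,"wy": 0,"wz": 0,"fingers": 0},{"dx": 0.42,"dy": -0.98,"dz": 0,"wx": 0,"wy": 0,"wz": 0,"fingers": 0},{"dx": 0.42,"dy": -0.98,"dz": 0,"wx": 0,"wy": 0,"wz": 0,"fingers": 0},{"dx": 0.42,"dy": -0.98,"dz": 0,"wx": 0,"wy": 0,"wz": 0,"fingers": 0},{"dx": 0.42,"dy": -0.98,"dz": 0,"wx": 0,"wy": 0,"wz": 0,"fingers": 0}])

```text
time: 2.05
tool_pos: [0.3076, 0.2242, 0.2315]
tool_rot: [0.815, 0.579, 0.0, 0.0]
ft_force: [0.9, -0.5, 0.8]
gripper_width: 0.5
```

Request:
send_rows(increments=[{"dx": 0.42,"dy": -0.98,"dz": 0,"wx": 0,"wy": 0,"wz": 0,"fingers": 0},{"dx": 0.42,"dy": -0.98,"dz": 0,"wx": 0,"wy": 0,"wz": 0,"fingers": 0},{"dx": 0.42,"dy": -0.98,"dz": 0,"wx": 0,"wy": 0,"wz": 0,"fingers": 0},{"dx": 0.42,"dy": -0.98,"dz": 0,"wx": 0,"wy": 0,"wz": 0,"fingers": 0},{"dx": 0.42,"dy": -0.98,"dz": 0,"wx": 0,"wy": 0,"wz": 0,"fingers": 0}])

```text
time: 2.55
tool_pos: [0.3706, 0.077, 0.2316]
tool_rot: [0.815, 0.579, 0.0, 0.0]
ft_force: [-0.1, 0.1, 0.0]
gripper_width: 0.497
```

Request:
send_rows(increments=[{"dx": 0.42,"dy": -0.98,"dz": 0,"wx": 0,"wy": 0,"wz": -0.3,"fingers": 0},{"dx": 0.42,"dy": -0.98,"dz": 0,"wx": 0,"wy": 0,"wz": -0.3,"fingers": 0},{"dx": 0.42,"dy": -0.98,"dz": 0,"wx": 0,"wy": 0,"wz": -0.3,"fingers": 0},{"dx": 0.42,"dy": -0.98,"dz": 0,"wx": 0,"wy": 0,"wz": -0.3,"fingers": 0},{"dx": 0.42,"dy": -0.98,"dz": 0,"wx": 0,"wy": 0,"wz": -0.3,"fingers": 0}])

```text
time: 3.05
tool_pos: [0.4336, -0.0701, 0.2315]
tool_rot: [0.872, 0.49, 0.0, 0.0]
ft_force: [0.6, -0.2, 0.1]
gripper_width: 0.504
```

Request:
send_rows(increments=[{"dx": 0.42,"dy": -0.98,"dz": -0.4,"wx": 0,"wy": 0,"wz": 0,"fingers": 0},{"dx": 0.42,"dy": -0.98,"dz": -0.4,"wx": 0,"wy": 0,"wz": 0,"fingers": 0},{"dx": 0.42,"dy": -0.98,"dz": -0.4,"wx": 0,"wy": 0,"wz": 0,"fingers": 0},{"dx": 0.42,"dy": -0.98,"dz": -0.4,"wx": 0,"wy": 0,"wz": 0,"fingers": 0},{"dx": 0.42,"dy": -0.98,"dz": -0.4,"wx": 0,"wy": 0,"wz": 0,"fingers": 0}])

```text
time: 3.55
tool_pos: [0.4967, -0.2171, 0.1709]
tool_rot: [0.871, 0.491, 0.0, 0.0]
ft_force: [1.4, 0.1, 0.7]
gripper_width: 0.496
```

```bash
python3 - <<'E'
from h import *
st();im,d,c=snap('wrist','w2');st()
P=cloud(d,c)
m=(P[...,2]>.060)&(P[...,2]<.075)&(abs(P[...,0]-.5)<.05)&(abs(P[...,1]+.216)<.05)
k=P[m];print(len(k),k.mean(0),cv2.minAreaRect((k[:,:2]*1000).astype(np.float32)))
E
```

```text
{'time': 3.55, 'qpos': [-0.6179, 0.2926, 1.6434, 0.0001, 1.2053, -1.6433], 'tool_pos': [0.4967, -0.2171, 0.1709], 'tool_rot': [0.8714, 0.4905, 0.0001, 0.0001], 'ft_force': [1.4344, 0.0839, 0.6878], 'gripper_width': 0.4962}
{'time': 3.6, 'qpos': [-0.6221, 0.2989, 1.6398, -0.0019, 1.2015, -1.645], 'tool_pos': [0.4978, -0.2214, 0.1688], 'tool_rot': [0.8719, 0.4897, -0.0005, 0.001], 'ft_force': [3.1757, -4.1742, 0.2183], 'gripper_width': 0.4998}
703 [ 0.49523708 -0.21624465  0.06719292] ((498.078125, -217.8213348388672), (12.203117370605469, 45.260826110839844), 58.5468864440918)
```

View pics/w2.png

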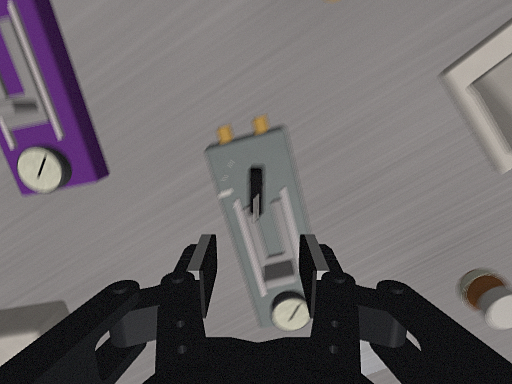

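Request:
send_rows(increments=[{"dx": 0,"dy": 0,"dz": 0,"wx": 0,"wy": 0,"wz": 0,"fingers": 0},{"dx": 0,"dy": 0,"dz": 0,"wx": 0,"wy": 0,"wz": 0,"fingers": 0},{"dx": 0,"dy": 0,"dz": -0.5,"wx": 0,"wy": 0,"wz": 0,"fingers": 0},{"dx": 0,"dy": 0,"dz": -0.5,"wx": 0,"wy": 0,"wz": 0,"fingers": 0},{"dx": 0,"dy": 0,"dz": 0,"wx": 0,"wy": 0,"wz": 0,"fingers": 0}])

```text
time: 4.1
tool_pos: [0.495, -0.2138, 0.1403]
tool_rot: [0.871, 0.491, -0.001, -0.001]
ft_force: [-0.7, -0.1, -0.2]
gripper_width: 0.501
```

```bash
python3 - <<'E'
from h import *
st();im,d,c=snap('wrist','w3');st()
P=cloud(d,c)
def R(z0,z1,cx,cy,r):
    m=(P[...,2]>z0)&(P[...,2]<z1)&(np.hypot(P[...,0]-cx,P[...,1]-cy)<r)
    k=P[m];print(len(k),k.mean(0),cv2.minAreaRect((k[:,:2]*1000).astype(np.float32)))
R(.06,.075,.5,-.216,.05);R(.05,.075,.585,-.241,.03);R(.038,.05,.638,-.257,.03)
E
```

```text
{'time': 4.1, 'qpos': [-0.6148, 0.32, 1.6868, 0.0002, 1.1378, -1.6416], 'tool_pos': [0.495, -0.2138, 0.1403], 'tool_rot': [0.8711, 0.4911, -0.0006, -0.0014], 'ft_force': [-0.6677, -0.1035, -0.2378], 'gripper_width': 0.5011}
{'time': 4.15, 'qpos': [-0.6149, 0.3193, 1.685, 0.0002, 1.1387, -1.6416], 'tool_pos': [0.4956, -0.2143, 0.1414], 'tool_rot': [0.8711, 0.4911, -0.0002, -0.0007], 'ft_force': [-0.5565, -0.4734, 0.1187], 'gripper_width': 0.5009}
897 [ 0.49500247 -0.21635122  0.06718495] ((498.21075439453125, -218.12135314941406), (12.781927108764648, 45.810302734375), 58.281463623046875)
728 [ 0.57996895 -0.24119396  0.06129168] ((581.954345703125, -242.20164489746094), (31.957582473754883, 10.65959358215332), 73.45772552490234)
734 [ 0.62517945 -0.254419    0.04328656] ((625.585693359375, -255.8563995361328), (39.89413070678711, 22.593847274780273), 68.5198974609375)
```

View pics/w3.png

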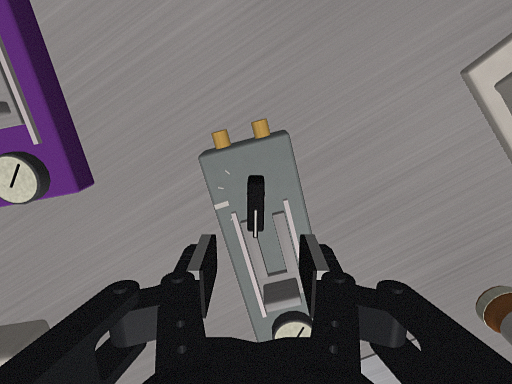

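Request:
send_rows(increments=[{"dx": 0,"dy": 0,"dz": -0.9,"wx": 0,"wy": 0,"wz": 0,"fingers": 0},{"dx": 0,"dy": 0,"dz": -0.9,"wx": 0,"wy": 0,"wz": 0,"fingers": 0},{"dx": 0,"dy": 0,"dz": -0.8,"wx": 0,"wy": 0,"wz": 0,"fingers": 0},{"dx": 0,"dy": 0,"dz": -0.5,"wx": 0,"wy": 0,"wz": 0,"fingers": 0},{"dx": 0,"dy": 0,"dz": -0.2,"wx": 0,"wy": 0,"wz": 0,"fingers": 0}])

```text
time: 4.65
tool_pos: [0.496, -0.215, 0.042]
tool_rot: [0.871, 0.491, -0.0, -0.0]
ft_force: [0.6, 0.3, 0.0]
gripper_width: 0.497
```

Request:
send_rows(increments=[{"dx": 0,"dy": 0,"dz": 0,"wx": 0,"wy": 0,"wz": 0,"fingers": 1},{"dx": 0,"dy": 0,"dz": 0,"wx": 0,"wy": 0,"wz": 0,"fingers": 1},{"dx": 0,"dy": 0,"dz": 0,"wx": 0,"wy": 0,"wz": 0,"fingers": 1},{"dx": 0,"dy": 0,"dz": 0,"wx": 0,"wy": 0,"wz": 0,"fingers": 1},{"dx": 0,"dy": 0,"dz": 0,"wx": 0,"wy": 0,"wz": 0,"fingers": 1}], force=40)

```text
time: 5.15
tool_pos: [0.4967, -0.2167, 0.0438]
tool_rot: [0.871, 0.491, 0.0, 0.001]
ft_force: [-3.8, -2.0, 6.4]
gripper_width: 0.146
```

```bash
python3 - <<'E'
from h import *
o=st();q=o['tool_rot'];print(2*np.degrees(np.arctan2(q[1],q[0])),o['wrist_torque'])
E
```

```text
{'time': 5.15, 'qpos': [-0.6168, 0.4413, 1.7835, -0.0009, 0.9143, -1.6419], 'tool_pos': [0.4967, -0.2167, 0.0438], 'tool_rot': [0.8714, 0.4906, 0.0002, 0.0013], 'ft_force': [-3.8181, -1.9971, 6.3661], 'gripper_width': 0.146}
58.766289508565634 [-0.22760169  0.50359249 -0.002277  ]
```

Request:
send_rows(increments=[{"dx": 0,"dy": 0,"dz": 0.1,"wx": 0,"wy": 0,"wz": 0,"fingers": 1},{"dx": 0,"dy": 0,"dz": 0,"wx": 0,"wy": 0,"wz": -0.6,"fingers": 1},{"dx": 0,"dy": 0,"dz": 0,"wx": 0,"wy": 0,"wz": -0.8,"fingers": 1},{"dx": 0,"dy": 0,"dz": 0,"wx": 0,"wy": 0,"wz": -0.8,"fingers": 1},{"dx": 0,"dy": 0,"dz": 0,"wx": 0,"wy": 0,"wz": -0.8,"fingers": 1}])

```text
time: 5.65
tool_pos: [0.4966, -0.2166, 0.0441]
tool_rot: [0.955, 0.296, 0.0, 0.001]
ft_force: [4.0, -6.8, -16.0]
gripper_width: 0.144
```

Request:
send_rows(increments=[{"dx": 0,"dy": 0,"dz": 0,"wx": 0,"wy": 0,"wz": -0.8,"fingers": 1},{"dx": 0,"dy": 0,"dz": 0,"wx": 0,"wy": 0,"wz": -0.8,"fingers": 1},{"dx": 0,"dy": 0,"dz": 0,"wx": 0,"wy": 0,"wz": -0.8,"fingers": 1},{"dx": 0,"dy": 0,"dz": 0,"wx": 0,"wy": 0,"wz": -0.8,"fingers": 1},{"dx": 0,"dy": 0,"dz": 0,"wx": 0,"wy": 0,"wz": -0.8,"fingers": 1}])

```text
time: 6.15
tool_pos: [0.4966, -0.2167, 0.044]
tool_rot: [1.0, 0.022, 0.0, 0.001]
ft_force: [3.0, -5.7, -16.2]
gripper_width: 0.139
```

Request:
send_rows(increments=[{"dx": 0,"dy": 0,"dz": 0,"wx": 0,"wy": 0,"wz": -0.8,"fingers": 1},{"dx": 0,"dy": 0,"dz": 0,"wx": 0,"wy": 0,"wz": -0.6,"fingers": 1},{"dx": 0,"dy": 0,"dz": 0,"wx": 0,"wy": 0,"wz": -0.4,"fingers": 1},{"dx": 0,"dy": 0,"dz": 0,"wx": 0,"wy": 0,"wz": -0.09,"fingers": 1},{"dx": 0,"dy": 0,"dz": 0,"wx": 0,"wy": 0,"wz": 0,"fingers": 1}])

```text
time: 6.65
tool_pos: [0.4966, -0.2167, 0.0441]
tool_rot: [0.994, -0.108, 0.0, 0.001]
ft_force: [3.5, -7.4, -17.6]
gripper_width: 0.141
```

```bash
python3 - <<'E'
from h import *
o=st();q=o['tool_rot'];print(2*np.degrees(np.arctan2(q[1],q[0])),o['wrist_torque'])
E
```

```text
{'time': 6.65, 'qpos': [-0.617, 0.4415, 1.7824, -0.0007, 0.9165, -0.4001], 'tool_pos': [0.4966, -0.2167, 0.0441], 'tool_rot': [0.9942, -0.108, 0.0004, 0.0005], 'ft_force': [3.5255, -7.4442, -17.6412], 'gripper_width': 0.1408}
-12.399512886144205 [-1.20953791 -0.56958794 -0.09354832]
```

Request:
send_rows(increments=[{"dx": 0,"dy": 0,"dz": -0.07,"wx": 0,"wy": 0,"wz": 0,"fingers": 1},{"dx": 0,"dy": 0,"dz": 0,"wx": 0,"wy": 0,"wz": 0,"fingers": 1},{"dx": 0,"dy": 0,"dz": 0,"wx": 0,"wy": 0,"wz": 0,"fingers": 0},{"dx": 0,"dy": 0,"dz": 0,"wx": 0,"wy": 0,"wz": 0,"fingers": 0},{"dx": 0,"dy": 0,"dz": 0,"wx": 0,"wy": 0,"wz": 0,"fingers": 0}])

```text
time: 7.15
tool_pos: [0.4962, -0.2152, 0.0432]
tool_rot: [0.994, -0.108, -0.0, -0.0]
ft_force: [0.3, 0.2, 0.1]
gripper_width: 0.5
```

Request:
send_rows(increments=[{"dx": 0,"dy": 0,"dz": 0.6,"wx": 0,"wy": 0,"wz": 0,"fingers": 0},{"dx": 0,"dy": 0,"dz": 0.9,"wx": 0,"wy": 0,"wz": 0,"fingers": 0},{"dx": 0,"dy": 0,"dz": 0.9,"wx": 0,"wy": 0,"wz": 0,"fingers": 0},{"dx": 0,"dy": 0,"dz": 0.8,"wx": 0,"wy": 0,"wz": 0,"fingers": 0},{"dx": 0,"dy": 0,"dz": 0.3,"wx": 0,"wy": 0,"wz": 0,"fingers": 0}])

```text
time: 7.65
tool_pos: [0.4974, -0.2161, 0.1507]
tool_rot: [0.994, -0.108, 0.002, 0.001]
ft_force: [0.3, -0.7, 0.2]
gripper_width: 0.5
```

Request:
send_rows(increments=[{"dx": 0,"dy": 0,"dz": 0,"wx": 0,"wy": 0,"wz": 0,"fingers": 0},{"dx": 0,"dy": 0,"dz": 0,"wx": 0,"wy": 0,"wz": 0,"fingers": 0},{"dx": 0,"dy": 0,"dz": 0,"wx": 0,"wy": 0,"wz": 0,"fingers": 0},{"dx": 0,"dy": 0,"dz": 0,"wx": 0,"wy": 0,"wz": 0,"fingers": 0},{"dx": 0,"dy": 0,"dz": 0,"wx": 0,"wy": 0,"wz": 0,"fingers": 0}])

```text
time: 8.15
tool_pos: [0.4958, -0.2154, 0.1473]
tool_rot: [0.994, -0.108, -0.001, -0.0]
ft_force: [-0.2, -0.4, -0.4]
gripper_width: 0.501
```

```bash
python3 - <<'E'
from h import *
o=st();im,d,c=snap('wrist','w4')
P=cloud(d,c)
def R(z0,z1,cx,cy,r):
    m=(P[...,2]>z0)&(P[...,2]<z1)&(np.hypot(P[...,0]-cx,P[...,1]-cy)<r)
    k=P[m];print(len(k),k.mean(0),cv2.minAreaRect((k[:,:2]*1000).astype(np.float32)))
R(.06,.075,.496,-.217,.045);R(.05,.075,.585,-.241,.03);R(.022,.036,.55,-.23,.2)
u,v,_=proj(c,[.497,-.22,.05]);u,v=int(u),int(v);print(u,v)
cr=im[max(0,v-70):v+70,max(0,u-80):u+80,::-1];cv2.imwrite('pics/w4c.png',cv2.resize(cr,None,fx=4,fy=4,interpolation=cv2.INTER_CUBIC))
E
```

```text
{'time': 8.15, 'qpos': [-0.6163, 0.3145, 1.6757, 0.0, 1.1531, -0.4006], 'tool_pos': [0.4958, -0.2154, 0.1473], 'tool_rot': [0.9942, -0.1077, -0.0008, -0.0004], 'ft_force': [-0.2258, -0.448, -0.4175], 'gripper_width': 0.5009}
877 [ 0.49584905 -0.21612081  0.06722029] ((495.1749572753906, -219.3389892578125), (45.59785842895508, 12.799362182617188), 77.67833709716797)
751 [ 0.58083904 -0.24027985  0.06215759] ((581.9169921875, -241.890625), (31.91710090637207, 10.336139678955078), 74.1448974609375)
14798 [ 0.54535368 -0.2271796   0.0300777 ] ((530.8727416992188, -293.75054931640625), (208.0377960205078, 227.9561767578125), 73.5712661743164)
261 198
```

View pics/w4c.png

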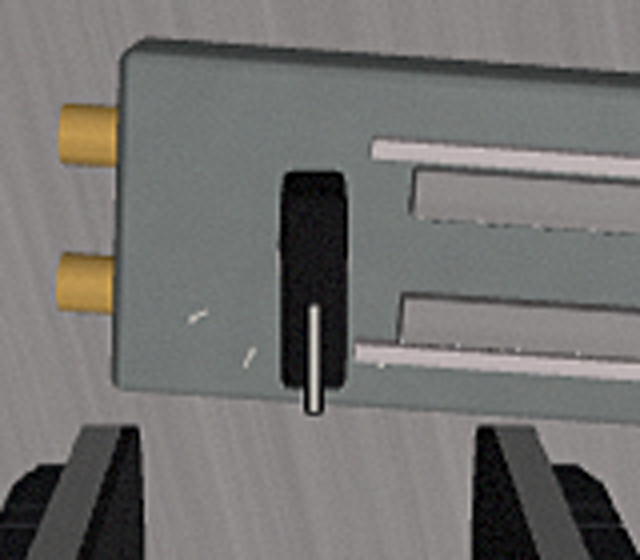

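View pics/w4.png

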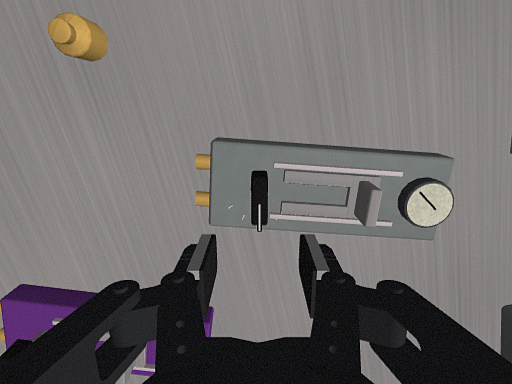

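```bash
python3 - <<'E'
from h import *
for f,box in(('w3',(208,196,236,214)),('top0',(345,191,356,202))):
    im,d,c=load(f);x0,y0,x1,y1=box
    g=im[y0:y1,x0:x1].astype(float).min(2);b=np.median(g);w=np.clip(g-b-40,0,None)
    v,u=np.mgrid[y0:y1,x0:x1];uu=(w*u).sum()/w.sum();vv=(w*v).sum()/w.sum()
    p=onplane(c,uu,vv,.0303);pts=np.array([onplane(c,a,e,.0303)[:2]*1000 for a,e in zip(u[w>20],v[w>20])],np.float32)
    print(f,uu,vv,p,len(pts),cv2.minAreaRect(pts))
    for ax in((.4959,-.2163),(.4955,-.2165),(.4973,-.2157)):
        r=p[:2]-ax;print(ax,np.hypot(*r),np.degrees(np.arctan2(r[1],r[0])))
# block yaw from w4: edges
im,d,c=load('w4');P=cloud(d,c)
m=(P[...,2]>.027)&(P[...,2]<.034)&(abs(P[...,0]-.55)<.15)&(abs(P[...,1]+.23)<.085)
m=m.astype(np.uint8);n,l,s,_=cv2.connectedComponentsWithStats(m)
k=P[(l==1+np.argmax(s[1:,4]))];print(len(k),cv2.minAreaRect((k[:,:2]*1000).astype(np.float32)))
im,d,c=load('w3');P=cloud(d,c)
m=(P[...,2]>.06)&(P[...,2]<.075)&(np.hypot(P[...,0]-.5,P[...,1]+.216)<.05)
E
```

```text
w3 221.3249409913454 204.74272226593234 [ 0.48920253 -0.24816679  0.0303    ] 31 ((489.0419616699219, -248.17269897460938), (12.051506996154785, 2.9146413803100586), 78.01094818115234)
(0.4959, -0.2163) 0.03256298902297287 -101.86915719681203
(0.4955, -0.2165) 0.03228689458676112 -101.24748641509018
(0.4973, -0.2157) 0.033461340661206165 -104.004306786205Traceback (most recent call last):
  File "<stdin>", line 7, in <module>
cv2.error: OpenCV(4.12.0) /io/opencv/modules/imgproc/src/convhull.cpp:143: error: (-215:Assertion failed) total >= 0 && (depth == CV_32F || depth == CV_32S) in function 'convexHull'
```

Request:
send_rows(increments=[{"dx": 0.7,"dy": -0.22,"dz": 0,"wx": 0,"wy": 0,"wz": -0.25,"fingers": 0.3},{"dx": 0.9,"dy": -0.28,"dz": 0,"wx": 0,"wy": 0,"wz": -0.25,"fingers": 0.3},{"dx": 0.8,"dy": -0.24,"dz": 0,"wx": 0,"wy": 0,"wz": 0,"fingers": 0.3},{"dx": 0.49,"dy": -0.14,"dz": 0,"wx": 0,"wy": 0,"wz": 0,"fingers": 0.3},{"dx": 0,"dy": 0,"dz": -0.3,"wx": 0,"wy": 0,"wz": 0,"fingers": 0.3}])

```text
time: 8.7
tool_pos: [0.5852, -0.2431, 0.1396]
tool_rot: [0.99, -0.142, 0.002, 0.001]
ft_force: [-0.3, -0.1, -0.6]
gripper_width: 0.352
```

Request:
send_rows(increments=[{"dx": 0,"dy": 0,"dz": -0.7,"wx": 0,"wy": 0,"wz": 0,"fingers": 0.3},{"dx": 0,"dy": 0,"dz": -0.7,"wx": 0,"wy": 0,"wz": 0,"fingers": 0.3},{"dx": 0,"dy": 0,"dz": -0.3,"wx": 0,"wy": 0,"wz": 0,"fingers": 0.3},{"dx": 0,"dy": 0,"dz": 0,"wx": 0,"wy": 0,"wz": 0,"fingers": 0.3},{"dx": 0,"dy": 0,"dz": 0,"wx": 0,"wy": 0,"wz": 0,"fingers": 0.3}])

```text
time: 9.2
tool_pos: [0.5828, -0.2422, 0.0886]
tool_rot: [0.99, -0.142, 0.0, 0.0]
ft_force: [0.9, 0.7, 0.2]
gripper_width: 0.349
```

```bash
python3 - <<'E'
from h import *
o=st();im,d,c=snap('wrist','w5')
E
```

```text
{'time': 9.2, 'qpos': [-0.5703, 0.5209, 1.5082, -0.0, 1.1123, -0.2846], 'tool_pos': [0.5828, -0.2422, 0.0886], 'tool_rot': [0.9898, -0.1423, 0.0001, 0.0001], 'ft_force': [0.8628, 0.7384, 0.2023], 'gripper_width': 0.3492}
```

View pics/w5.png

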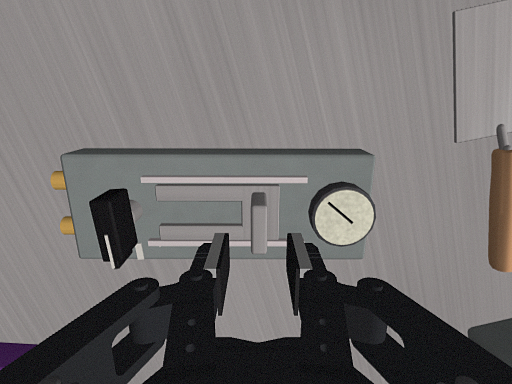

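Request:
send_rows(increments=[{"dx": 0,"dy": 0,"dz": -0.6,"wx": 0,"wy": 0,"wz": 0,"fingers": 0.3},{"dx": 0,"dy": 0,"dz": -0.6,"wx": 0,"wy": 0,"wz": 0,"fingers": 0.3},{"dx": 0,"dy": 0,"dz": -0.35,"wx": 0,"wy": 0,"wz": 0,"fingers": 0.3},{"dx": 0,"dy": 0,"dz": 0,"wx": 0,"wy": 0,"wz": 0,"fingers": 0.3},{"dx": 0,"dy": 0,"dz": 0,"wx": 0,"wy": 0,"wz": 0,"fingers": 1}])

```text
time: 9.75
tool_pos: [0.5834, -0.2424, 0.0425]
tool_rot: [0.99, -0.142, 0.0, 0.0]
ft_force: [-0.7, -0.3, 0.3]
gripper_width: 0.194
```

Request:
send_rows(increments=[{"dx": 0,"dy": 0,"dz": 0,"wx": 0,"wy": 0,"wz": 0,"fingers": 1},{"dx": 0,"dy": 0,"dz": 0,"wx": 0,"wy": 0,"wz": 0,"fingers": 1},{"dx": 0,"dy": 0,"dz": 0,"wx": 0,"wy": 0,"wz": 0,"fingers": 1},{"dx": 0,"dy": 0,"dz": 0,"wx": 0,"wy": 0,"wz": 0,"fingers": 1},{"dx": 0,"dy": 0,"dz": 0,"wx": 0,"wy": 0,"wz": 0,"fingers": 1}], force=25)

```text
time: 10.25
tool_pos: [0.5836, -0.2425, 0.0428]
tool_rot: [0.99, -0.142, 0.001, 0.0]
ft_force: [-0.7, 0.4, 5.5]
gripper_width: 0.11
```

Request:
send_rows(increments=[{"dx": -0.25,"dy": 0.074,"dz": 0,"wx": 0,"wy": 0,"wz": 0,"fingers": 1},{"dx": -0.3,"dy": 0.088,"dz": 0,"wx": 0,"wy": 0,"wz": 0,"fingers": 1},{"dx": -0.3,"dy": 0.088,"dz": 0,"wx": 0,"wy": 0,"wz": 0,"fingers": 1},{"dx": -0.2,"dy": 0.06,"dz": 0,"wx": 0,"wy": 0,"wz": 0,"fingers": 1},{"dx": -0.1,"dy": 0.03,"dz": 0,"wx": 0,"wy": 0,"wz": 0,"fingers": 1}])

```text
time: 10.75
tool_pos: [0.5521, -0.2333, 0.0429]
tool_rot: [0.99, -0.143, 0.005, 0.001]
ft_force: [17.8, -2.6, -8.7]
gripper_width: 0.111
```

Request:
send_rows(increments=[{"dx": 0,"dy": 0,"dz": 0,"wx": 0,"wy": 0,"wz": 0,"fingers": 1},{"dx": 0,"dy": 0,"dz": 0,"wx": 0,"wy": 0,"wz": 0,"fingers": 1},{"dx": 0,"dy": 0,"dz": 0,"wx": 0,"wy": 0,"wz": 0,"fingers": 1},{"dx": 0,"dy": 0,"dz": 0,"wx": 0,"wy": 0,"wz": 0,"fingers": 1},{"dx": 0,"dy": 0,"dz": 0,"wx": 0,"wy": 0,"wz": 0,"fingers": 1}])

```text
time: 11.25
tool_pos: [0.5521, -0.2333, 0.0429]
tool_rot: [0.99, -0.142, 0.004, 0.001]
ft_force: [11.1, -2.6, -1.3]
gripper_width: 0.11
```

Request:
send_rows(increments=[{"dx": -0.06,"dy": 0.018,"dz": 0,"wx": 0,"wy": 0,"wz": 0,"fingers": 1},{"dx": 0,"dy": 0,"dz": 0,"wx": 0,"wy": 0,"wz": 0,"fingers": 1},{"dx": 0,"dy": 0,"dz": 0,"wx": 0,"wy": 0,"wz": 0,"fingers": 1},{"dx": 0,"dy": 0,"dz": 0,"wx": 0,"wy": 0,"wz": 0,"fingers": 1},{"dx": 0,"dy": 0,"dz": 0,"wx": 0,"wy": 0,"wz": 0,"fingers": 1}])

```text
time: 11.75
tool_pos: [0.5521, -0.2333, 0.0429]
tool_rot: [0.99, -0.143, 0.006, 0.001]
ft_force: [16.0, -2.8, -5.8]
gripper_width: 0.111
```

Request:
send_rows(increments=[{"dx": 0,"dy": 0,"dz": 0,"wx": 0,"wy": 0,"wz": 0,"fingers": 0.3},{"dx": 0,"dy": 0,"dz": 0,"wx": 0,"wy": 0,"wz": 0,"fingers": 0.3},{"dx": 0.1,"dy": -0.03,"dz": 0,"wx": 0,"wy": 0,"wz": 0,"fingers": 0.3},{"dx": 0,"dy": 0,"dz": 0.7,"wx": 0,"wy": 0,"wz": 0,"fingers": 0.3},{"dx": 0,"dy": 0,"dz": 0.9,"wx": 0,"wy": 0,"wz": 0,"fingers": 0.3}])

```text
time: 12.25
tool_pos: [0.5481, -0.2315, 0.0884]
tool_rot: [0.99, -0.142, -0.002, -0.001]
ft_force: [0.3, -0.7, 0.5]
gripper_width: 0.352
```

Request:
send_rows(increments=[{"dx": 0,"dy": 0,"dz": 0.9,"wx": 0,"wy": 0,"wz": 0,"fingers": 0.3},{"dx": 0,"dy": 0,"dz": 0.9,"wx": 0,"wy": 0,"wz": 0,"fingers": 0},{"dx": 0,"dy": 0,"dz": 0.5,"wx": 0,"wy": 0,"wz": 0,"fingers": 0},{"dx": 0,"dy": 0,"dz": 0,"wx": 0,"wy": 0,"wz": 0,"fingers": 0},{"dx": 0,"dy": 0,"dz": 0,"wx": 0,"wy": 0,"wz": 0,"fingers": 0}])

```text
time: 12.75
tool_pos: [0.5492, -0.2321, 0.1582]
tool_rot: [0.99, -0.142, -0.0, -0.0]
ft_force: [-0.4, 0.4, -0.1]
gripper_width: 0.5
```

```bash
python3 - <<'E'
from h import *
o=st();im,d,c=snap('wrist','w6')
P=cloud(d,c)
def R(z0,z1,cx,cy,r):
    m=(P[...,2]>z0)&(P[...,2]<z1)&(np.hypot(P[...,0]-cx,P[...,1]-cy)<r)
    k=P[m];print(len(k),k.mean(0),cv2.minAreaRect((k[:,:2]*1000).astype(np.float32)))
R(.063,.075,.496,-.217,.03);R(.058,.075,.552,-.233,.022)
u,v,_=proj(c,[.52,-.22,.05]);u,v=int(u),int(v);print(u,v)
cr=im[max(0,v-70):v+70,max(0,u-80):u+80,::-1];cv2.imwrite('pics/w6c.png',cv2.resize(cr,None,fx=4,fy=4,interpolation=cv2.INTER_CUBIC))
E
```

```text
{'time': 12.75, 'qpos': [-0.5867, 0.3967, 1.5232, -0.0001, 1.2224, -0.301], 'tool_pos': [0.5492, -0.2321, 0.1582], 'tool_rot': [0.9898, -0.1423, -0.0003, -0.0001], 'ft_force': [-0.4195, 0.366, -0.1136], 'gripper_width': 0.5004}
806 [ 0.49647584 -0.21669376  0.06734907] ((495.2821960449219, -219.58865356445312), (45.838993072509766, 13.330635070800781), 77.20291900634766)
462 [ 0.55165649 -0.23189555  0.06524823] ((551.3895263671875, -232.72372436523438), (31.734691619873047, 9.21459674835205), 74.12105560302734)
222 186
```

View pics/w6c.png

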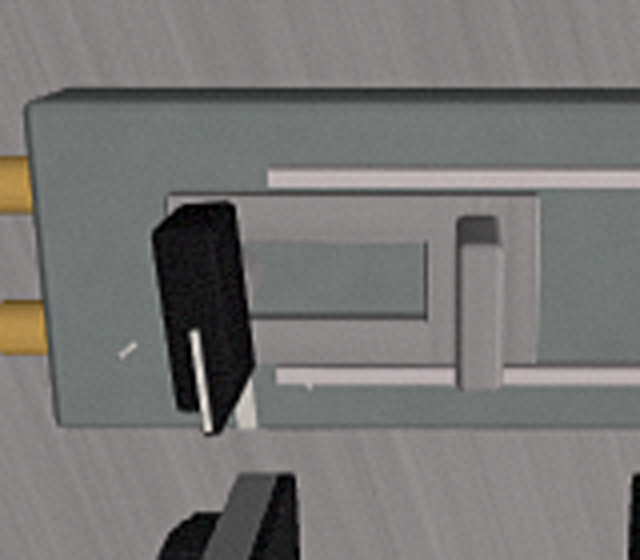

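Request:
send_rows(increments=[{"dx": 0,"dy": 0.3,"dz": 0.8,"wx": 0,"wy": 0,"wz": 0,"fingers": -0.2},{"dx": 0,"dy": 0.7,"dz": 0.8,"wx": 0,"wy": 0,"wz": 0,"fingers": -0.2},{"dx": 0.13,"dy": 0.95,"dz": 0.4,"wx": 0,"wy": 0,"wz": 0,"fingers": -0.2},{"dx": 0.13,"dy": 0.95,"dz": 0,"wx": 0,"wy": 0,"wz": 0,"fingers": -0.2},{"dx": 0.13,"dy": 0.95,"dz": 0,"wx": 0,"wy": 0,"wz": 0,"fingers": -0.2}])

```text
time: 13.3
tool_pos: [0.5608, -0.1157, 0.2175]
tool_rot: [0.99, -0.143, -0.001, -0.0]
ft_force: [0.1, 0.3, 0.6]
gripper_width: 0.605
```

Request:
send_rows(increments=[{"dx": 0.13,"dy": 0.95,"dz": 0,"wx": 0,"wy": 0,"wz": 0,"fingers": -0.2},{"dx": 0.13,"dy": 0.95,"dz": 0,"wx": 0,"wy": 0,"wz": 0,"fingers": -0.2},{"dx": 0.13,"dy": 0.95,"dz": 0,"wx": 0,"wy": 0,"wz": 0,"fingers": -0.2},{"dx": 0.13,"dy": 0.95,"dz": 0,"wx": 0,"wy": 0,"wz": 0,"fingers": -0.2},{"dx": 0.13,"dy": 0.95,"dz": 0,"wx": 0,"wy": 0,"wz": 0,"fingers": -0.2}])

```text
time: 13.8
tool_pos: [0.58, 0.027, 0.2167]
tool_rot: [0.99, -0.142, -0.002, 0.0]
ft_force: [-0.4, -0.4, 1.3]
gripper_width: 0.601
```

Request:
send_rows(increments=[{"dx": 0.13,"dy": 0.95,"dz": 0,"wx": 0,"wy": 0,"wz": 0,"fingers": -0.2},{"dx": 0.13,"dy": 0.95,"dz": 0,"wx": 0,"wy": 0,"wz": 0,"fingers": -0.2},{"dx": 0.13,"dy": 0.95,"dz": 0,"wx": 0,"wy": 0,"wz": 0,"fingers": -0.2},{"dx": 0.13,"dy": 0.95,"dz": 0,"wx": 0,"wy": 0,"wz": 0,"fingers": -0.2},{"dx": 0.13,"dy": 0.95,"dz": 0,"wx": 0,"wy": 0,"wz": 0,"fingers": -0.2}])

```text
time: 14.3
tool_pos: [0.5995, 0.1693, 0.2166]
tool_rot: [0.99, -0.142, -0.002, 0.0]
ft_force: [0.4, -0.3, -0.5]
gripper_width: 0.603
```

Request:
send_rows(increments=[{"dx": 0.13,"dy": 0.95,"dz": 0,"wx": 0,"wy": 0,"wz": 0,"fingers": -0.2},{"dx": 0.13,"dy": 0.9,"dz": 0,"wx": 0,"wy": 0,"wz": 0,"fingers": -0.2},{"dx": 0,"dy": 0.4,"dz": 0,"wx": 0,"wy": 0,"wz": 0,"fingers": -0.2},{"dx": 0,"dy": 0,"dz": 0,"wx": 0,"wy": 0,"wz": 0,"fingers": -0.2},{"dx": 0,"dy": 0,"dz": 0,"wx": 0,"wy": 0,"wz": 0,"fingers": -0.2}])

```text
time: 14.8
tool_pos: [0.6077, 0.2349, 0.2178]
tool_rot: [0.99, -0.142, -0.001, 0.001]
ft_force: [-0.7, -0.1, -0.2]
gripper_width: 0.601
```

```bash
python3 - <<'E'
from h import *
o=st();im,d,c=snap('wrist','w7');st()
P=cloud(d,c)
def R(P,z0,z1,cx,cy,r):
    m=(P[...,2]>z0)&(P[...,2]<z1)&(np.hypot(P[...,0]-cx,P[...,1]-cy)<r)
    k=P[m];print(len(k),k.mean(0),cv2.minEnclosingCircle((k[:,:2]*1000).astype(np.float32)),cv2.minAreaRect((k[:,:2]*1000).astype(np.float32)))
R(P,.124,.14,.612,.297,.03);R(P,.06,.07,.612,.297,.045)
im,d,c=load('top0');P=cloud(d,c);R(P,.124,.14,.612,.297,.03)
E
```

```text
{'time': 14.8, 'qpos': [0.1984, 0.4509, 1.2882, -0.0008, 1.4043, 0.4838], 'tool_pos': [0.6077, 0.2349, 0.2178], 'tool_rot': [0.9898, -0.1422, -0.0007, 0.0007], 'ft_force': [-0.7469, -0.0508, -0.1988], 'gripper_width': 0.6013}
{'time': 14.85, 'qpos': [0.1977, 0.4505, 1.288, -0.0007, 1.4043, 0.484], 'tool_pos': [0.6079, 0.2345, 0.2182], 'tool_rot': [0.9898, -0.1426, -0.0005, 0.0005], 'ft_force': [-0.119, -0.3412, 0.1709], 'gripper_width': 0.6017}
693 [0.61226888 0.29785023 0.12921482] ((611.9297485351562, 297.6455993652344), 11.147567749023438) ((611.9491577148438, 297.6717224121094), (21.42584228515625, 21.383516311645508), 73.54048156738281)
3360 [0.61282976 0.2989742  0.0648197 ] ((611.5925903320312, 297.70843505859375), 41.93082809448242) ((611.8074340820312, 297.5268249511719), (60.11699676513672, 60.06113052368164), 7.700311660766602)
48 [0.61283083 0.29697886 0.1304902 ] ((612.8487548828125, 297.24676513671875), 10.967643737792969) ((613.3206176757812, 297.5971984863281), (19.85265350341797, 19.462038040161133), 18.427066802978516)
```

View pics/w7.png

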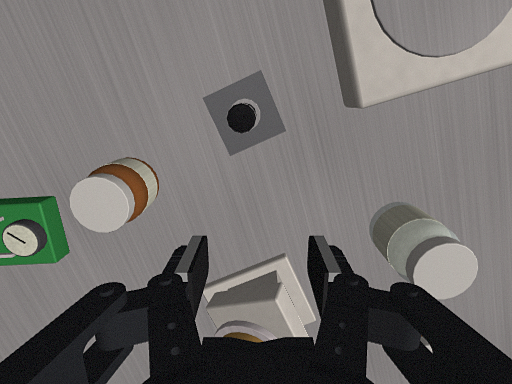

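Request:
send_rows(increments=[{"dx": 0.14,"dy": 0.6,"dz": 0,"wx": 0,"wy": 0,"wz": 0,"fingers": -0.2},{"dx": 0,"dy": 0.8,"dz": 0,"wx": 0,"wy": 0,"wz": 0,"fingers": -0.2},{"dx": 0,"dy": 0.5,"dz": 0,"wx": 0,"wy": 0,"wz": 0,"fingers": -0.2},{"dx": 0,"dy": 0.2,"dz": -0.3,"wx": 0,"wy": 0,"wz": 0,"fingers": -0.2},{"dx": 0,"dy": 0,"dz": -0.8,"wx": 0,"wy": 0,"wz": 0,"fingers": -0.2}])

```text
time: 15.35
tool_pos: [0.6137, 0.2993, 0.1875]
tool_rot: [0.99, -0.142, 0.002, -0.001]
ft_force: [0.7, -0.5, -0.2]
gripper_width: 0.6
```

Request:
send_rows(increments=[{"dx": 0,"dy": 0,"dz": -0.9,"wx": 0,"wy": 0,"wz": 0,"fingers": -0.2},{"dx": 0,"dy": 0,"dz": -0.9,"wx": 0,"wy": 0,"wz": 0,"fingers": -0.2},{"dx": 0,"dy": 0,"dz": -0.9,"wx": 0,"wy": 0,"wz": 0,"fingers": -0.2},{"dx": 0,"dy": 0,"dz": -0.6,"wx": 0,"wy": 0,"wz": 0,"fingers": -0.2},{"dx": 0,"dy": 0,"dz": -0.2,"wx": 0,"wy": 0,"wz": 0,"fingers": -0.2}])

```text
time: 15.85
tool_pos: [0.6105, 0.2971, 0.0774]
tool_rot: [0.99, -0.143, -0.002, 0.001]
ft_force: [-0.8, -0.3, -1.2]
gripper_width: 0.602
```

Request:
send_rows(increments=[{"dx": 0,"dy": 0,"dz": 0,"wx": 0,"wy": 0,"wz": 0,"fingers": -0.2},{"dx": 0,"dy": 0,"dz": 0,"wx": 0,"wy": 0,"wz": 0,"fingers": 1},{"dx": 0,"dy": 0,"dz": 0,"wx": 0,"wy": 0,"wz": 0,"fingers": 1},{"dx": 0,"dy": 0,"dz": 0,"wx": 0,"wy": 0,"wz": 0,"fingers": 1},{"dx": 0,"dy": 0,"dz": 0,"wx": 0,"wy": 0,"wz": 0,"fingers": 1}], force=50)

```text
time: 16.35
tool_pos: [0.6133, 0.2989, 0.0824]
tool_rot: [0.99, -0.142, 0.001, -0.001]
ft_force: [0.0, -0.7, 5.6]
gripper_width: 0.247
```

```bash
python3 - <<'E'
from h import *
st();im,d,c=snap('wrist','w8');st()
E
```

```text
{'time': 16.35, 'qpos': [0.2905, 0.6073, 1.3707, -0.0002, 1.1607, 0.576], 'tool_pos': [0.6133, 0.2989, 0.0824], 'tool_rot': [0.9898, -0.1422, 0.0014, -0.0005], 'ft_force': [0.0029, -0.695, 5.6295], 'gripper_width': 0.2467}
{'time': 16.4, 'qpos': [0.2905, 0.6073, 1.3707, -0.0002, 1.1607, 0.576], 'tool_pos': [0.6133, 0.2989, 0.0824], 'tool_rot': [0.9898, -0.1422, 0.0014, -0.0005], 'ft_force': [0.1833, -0.1541, 6.4299], 'gripper_width': 0.2419}
```

View pics/w8.png

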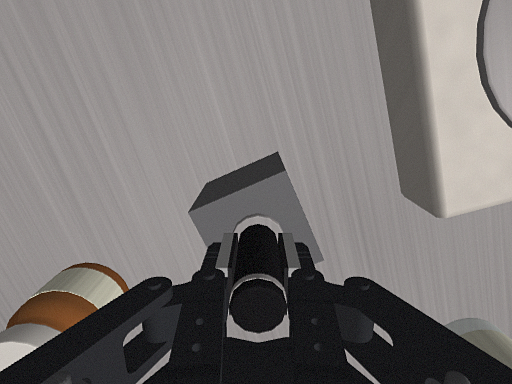

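Request:
send_rows(increments=[{"dx": 0,"dy": 0,"dz": 0.4,"wx": 0,"wy": 0,"wz": 0,"fingers": 1},{"dx": 0,"dy": 0,"dz": 0.7,"wx": 0,"wy": 0,"wz": 0,"fingers": 1},{"dx": 0,"dy": 0,"dz": 0.9,"wx": 0,"wy": 0,"wz": 0,"fingers": 1},{"dx": 0,"dy": 0,"dz": 0.9,"wx": 0,"wy": 0,"wz": 0,"fingers": 1},{"dx": 0,"dy": 0,"dz": 0.9,"wx": 0,"wy": 0,"wz": 0,"fingers": 1}])

```text
time: 16.9
tool_pos: [0.6118, 0.2987, 0.196]
tool_rot: [0.99, -0.142, -0.0, 0.0]
ft_force: [0.6, 0.1, -2.4]
gripper_width: 0.243
```

Request:
send_rows(increments=[{"dx": 0,"dy": 0,"dz": 0.9,"wx": 0,"wy": 0,"wz": 0,"fingers": 1},{"dx": 0,"dy": 0,"dz": 0.7,"wx": 0,"wy": 0,"wz": 0,"fingers": 1},{"dx": 0,"dy": 0,"dz": 0.3,"wx": 0,"wy": 0,"wz": 0,"fingers": 1},{"dx": 0,"dy": 0,"dz": 0,"wx": 0,"wy": 0,"wz": 0,"fingers": 1},{"dx": 0,"dy": 0,"dz": 0,"wx": 0,"wy": 0,"wz": 0,"fingers": 1}])

```text
time: 17.4
tool_pos: [0.6117, 0.2986, 0.2505]
tool_rot: [0.99, -0.142, -0.001, 0.0]
ft_force: [0.3, 0.5, -2.0]
gripper_width: 0.243
```

```bash
python3 - <<'E'
from h import *
im,d,c=load('top0');P=cloud(d,c)
# ring centre
p=pw(c,262.3,175.3,1.)
o=np.array(c['world_from_camera'])[:3,3]
hsv=cv2.cvtColor(im,cv2.COLOR_RGB2HSV)
m=np.zeros(d.shape,bool);m[155:200,235:280]=1;m&=(hsv[...,1]>90)&(d>0)
v,u=np.where(m);print('cake px',u.mean(),v.mean(),cv2.minEnclosingCircle(np.stack([u,v],1).astype(np.float32)))
S=P[m]
for _ in range(3):
    c0=S.mean(0);n=np.linalg.svd(S-c0)[2][2];n*=np.sign(n[2]);S=S[abs((S-c0)@n)<.003]
print(c0,n)
r=p-o;print('ring',o+r*((c0-o)@n)/(r@n))
# ring from side
im,d,c=snap('side','s1');snap('wrist','w9');st()
cv2.imwrite('pics/s1c.png',cv2.resize(im[80:230,230:390,::-1],None,fx=4,fy=4,interpolation=cv2.INTER_CUBIC))
E
```

```text
cake px 258.1835294117647 177.89882352941177 ((258.3214416503906, 178.0), 11.830595970153809)
[0.53909258 0.04827178 0.10610746] [-0.3321548  -0.04101584  0.94233269]
ring [0.54779171 0.03600081 0.10863963]
{'time': 17.5, 'qpos': [0.2905, 0.4906, 1.1485, 0.0, 1.5059, 0.5761], 'tool_pos': [0.6115, 0.2985, 0.2498], 'tool_rot': [0.9898, -0.1423, -0.0015, 0.0007], 'ft_force': [-0.1283, -0.0723, -1.7739], 'gripper_width': 0.2425}
```

View pics/s1c.png

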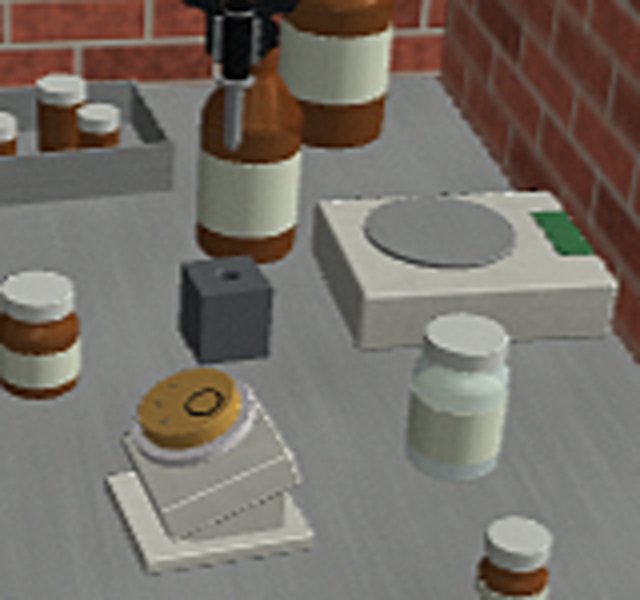

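View pics/w9.png

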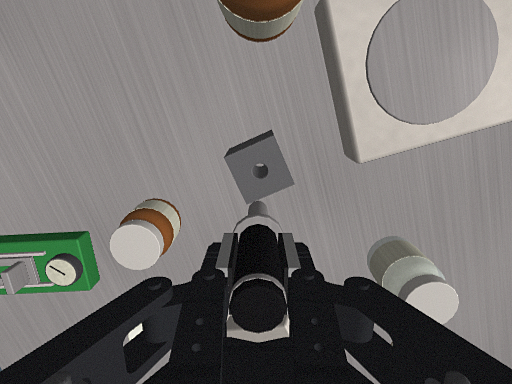

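Request:
send_rows(increments=[{"dx": -0.2,"dy": -0.5,"dz": 0,"wx": 0,"wy": 0,"wz": 0,"fingers": 1},{"dx": -0.3,"dy": -0.8,"dz": 0,"wx": 0,"wy": 0,"wz": 0,"fingers": 1},{"dx": -0.3,"dy": -0.9,"dz": 0,"wx": 0,"wy": 0,"wz": 0,"fingers": 1},{"dx": -0.3,"dy": -0.9,"dz": 0,"wx": 0,"wy": 0,"wz": 0,"fingers": 1},{"dx": -0.3,"dy": -0.9,"dz": 0,"wx": 0.05,"wy": -0.4,"wz": 0,"fingers": 1}])

```text
time: 18.0
tool_pos: [0.5704, 0.1775, 0.2497]
tool_rot: [0.989, -0.142, 0.026, -0.007]
ft_force: [0.3, -0.4, -0.7]
gripper_width: 0.244
```

Request:
send_rows(increments=[{"dx": -0.3,"dy": -0.9,"dz": 0,"wx": 0.06,"wy": -0.5,"wz": 0,"fingers": 1},{"dx": -0.3,"dy": -0.9,"dz": 0,"wx": 0.06,"wy": -0.5,"wz": 0,"fingers": 1},{"dx": -0.3,"dy": -0.9,"dz": 0,"wx": 0.06,"wy": -0.5,"wz": 0,"fingers": 1},{"dx": -0.3,"dy": -0.9,"dz": 0,"wx": 0.05,"wy": -0.4,"wz": 0,"fingers": 1},{"dx": -0.3,"dy": -0.9,"dz": 0,"wx": 0.025,"wy": -0.18,"wz": 0,"fingers": 1}])

```text
time: 18.5
tool_pos: [0.523, 0.0432, 0.2502]
tool_rot: [0.975, -0.14, 0.167, -0.046]
ft_force: [0.7, 0.0, -0.7]
gripper_width: 0.244
```

Request:
send_rows(increments=[{"dx": -0.3,"dy": -0.3,"dz": -0.2,"wx": 0,"wy": 0,"wz": 0,"fingers": 1},{"dx": -0.1,"dy": 0,"dz": -0.4,"wx": 0,"wy": 0,"wz": 0,"fingers": 1},{"dx": 0,"dy": 0,"dz": -0.2,"wx": 0,"wy": 0,"wz": 0,"fingers": 1},{"dx": 0,"dy": 0,"dz": 0,"wx": 0,"wy": 0,"wz": 0,"fingers": 1},{"dx": 0,"dy": 0,"dz": 0,"wx": 0,"wy": 0,"wz": 0,"fingers": 1}])

```text
time: 19.0
tool_pos: [0.5134, 0.035, 0.2274]
tool_rot: [0.975, -0.14, 0.167, -0.046]
ft_force: [-1.2, 0.7, -1.3]
gripper_width: 0.243
```

```bash
python3 - <<'E'
from h import *
from scipy.spatial.transform import Rotation as Ro
o=st();R=Ro.from_quat(o['tool_rot']).as_matrix();print('tool z',R[:,2],'tip pred',o['tool_pos']+R[:,2]*.0724)
tip=o['tool_pos']+R[:,2]*.0724;top=o['tool_pos']-R[:,2]*(.12-.0724)
im2,d2,c2=snap('wrist','w10')
im,d,c=snap('side','s2')
for n,p in(('tip',tip),('top',top),('spot',np.array([.5485,.0366,.1086]))): print(n,proj(c,p),proj(c2,p))
cv2.imwrite('pics/s2c.png',cv2.resize(im[90:240,210:370,::-1],None,fx=5,fy=5,interpolation=cv2.INTER_CUBIC)[:600])
E
```

```text
{'time': 19.0, 'qpos': [-0.234, -0.0092, 1.9119, 0.1511, 0.9167, -0.0214], 'tool_pos': [0.5134, 0.035, 0.2274], 'tool_rot': [0.9749, -0.1399, 0.1671, -0.0456], 'ft_force': [-1.1803, 0.7258, -1.2945], 'gripper_width': 0.243}
tool z [ 0.33856837  0.04207527 -0.9400006 ] tip pred [0.5379579  0.0380637  0.15938728]
tip [278.38337154 164.43057678   1.30415988] [2.58782969e+02 2.03279523e+02 2.27035225e-01]
top [264.59448756 128.03103099   1.2347913 ] [2.59838696e+02 3.08287206e+02 1.12226217e-01]
spot [281.59351637 180.46171722   1.33130039] [252.1462778  190.87423442   0.27768997]
```

View pics/s2c.png

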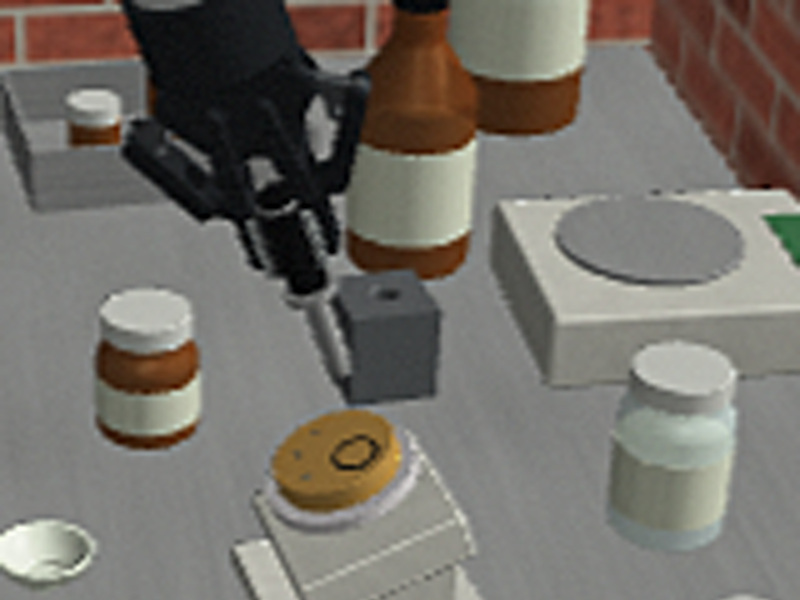

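View pics/w10.png

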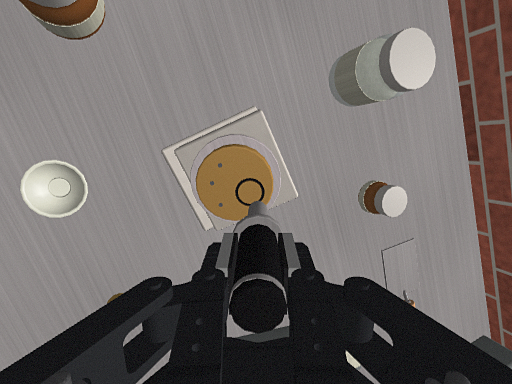

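```bash
python3 - <<'E'
from h import *
im,d,c=load('w10');P=cloud(d,c)
hsv=cv2.cvtColor(im,cv2.COLOR_RGB2HSV)
m=np.zeros(d.shape,bool);m[135:222,190:280]=1;m&=(hsv[...,1]>90)&(hsv[...,2]>80)&(d>0)&(P[...,2]<.135)
S=P[m]
for _ in range(4):
    c0=S.mean(0);n=np.linalg.svd(S-c0)[2][2];n*=np.sign(n[2]);S=S[abs((S-c0)@n)<.003]
print(len(S),c0,n,np.degrees(np.arccos(n[2])),np.degrees(np.arctan2(-n[1],-n[0])))
b=im[174:212,232:268].astype(int).sum(2);g=(b<150)
v,u=np.where(g);u+=232;v+=174;k=v<200
print(cv2.fitEllipse(np.stack([u[k],v[k]],1).astype(np.float32)),k.sum())
e=cv2.fitEllipse(np.stack([u[k],v[k]],1).astype(np.float32))[0]
o=np.array(c['world_from_camera'])[:3,3];r=pw(c,*e,1.)-o
print('ring',o+r*((c0-o)@n)/(r@n))
E
```

```text
4099 [0.53483117 0.05042509 0.10432366] [-0.3397409  -0.03952163  0.93968833] 20.00071853377432 6.635322082900345
((249.3805694580078, 191.72711181640625), (25.457828521728516, 26.75737953186035), 82.83084869384766) 127
ring [0.54595888 0.03656725 0.10776401]
```

Request:
send_rows(increments=[{"dx": -0.28,"dy": -0.12,"dz": -0.11,"wx": 0,"wy": 0,"wz": 0,"fingers": 1},{"dx": 0.15,"dy": 0.018,"dz": -0.42,"wx": 0,"wy": 0,"wz": 0,"fingers": 1},{"dx": 0.18,"dy": 0.02,"dz": -0.5,"wx": 0,"wy": 0,"wz": 0,"fingers": 1},{"dx": 0.13,"dy": 0.015,"dz": -0.35,"wx": 0,"wy": 0,"wz": 0,"fingers": 1},{"dx": 0,"dy": 0,"dz": 0,"wx": 0,"wy": 0,"wz": 0,"fingers": 1}])

```text
time: 19.6
tool_pos: [0.5177, 0.0329, 0.1846]
tool_rot: [0.975, -0.14, 0.166, -0.046]
ft_force: [-0.7, 0.7, -1.5]
gripper_width: 0.244
```

Request:
send_rows(increments=[{"dx": 0,"dy": 0,"dz": 0,"wx": 0,"wy": 0,"wz": 0,"fingers": 1},{"dx": 0,"dy": 0,"dz": 0,"wx": 0,"wy": 0,"wz": 0,"fingers": 1},{"dx": 0,"dy": 0,"dz": 0,"wx": 0,"wy": 0,"wz": 0,"fingers": 1},{"dx": 0,"dy": 0,"dz": 0,"wx": 0,"wy": 0,"wz": 0,"fingers": 1},{"dx": 0,"dy": 0,"dz": 0,"wx": 0,"wy": 0,"wz": 0,"fingers": 1}])

```text
time: 20.1
tool_pos: [0.5188, 0.0327, 0.1867]
tool_rot: [0.975, -0.14, 0.168, -0.045]
ft_force: [0.1, -0.3, -0.7]
gripper_width: 0.244
```

```bash
cat > chk.py <<'E'
from h import *
import sys
from scipy.spatial.transform import Rotation as Ro
f=sys.argv[1]
im2,d2,c2=snap('wrist','w'+f);o=st()
im,d,c=snap('side','s'+f);o2=manip.get_obs();o3=[]
R=Ro.from_quat(o['tool_rot']).as_matrix();tip=np.array(o['tool_pos'])+R[:,2]*.0724
n=np.array([-.3397,-.0395,.9397]);s=np.array([.547,.0366,.1082]);e=tip-s
print('tip-spot along n mm',e@n*1e3,'lateral',(e-(e@n)*n)*1e3,'tool.n deg',np.degrees(np.arccos(-R[:,2]@n)))
print('force along n',[round(float(np.array(x['ft_force'])@n),2) for x in(o,o2)])
a=cv2.resize(im[120:220,230:330,::-1],(400,400),interpolation=cv2.INTER_CUBIC)
b=cv2.resize(im2[130:230,200:300,::-1],(400,400),interpolation=cv2.INTER_CUBIC)
cv2.imwrite('pics/c'+f+'.png',np.hstack([a,b]))
P=cloud(d2,c2)
hsv=cv2.cvtColor(im2,cv2.COLOR_RGB2HSV)
m=np.zeros(d2.shape,bool);m[110:240,170:300]=1;m&=(hsv[...,1]>90)&(hsv[...,2]>80)&(d2>0)&(P[...,2]<.135)&(np.hypot(P[...,0]-.535,P[...,1]-.05)<.045)
S=P[m]
for _ in range(4):
    c0=S.mean(0);nn=np.linalg.svd(S-c0)[2][2];nn*=np.sign(nn[2]);S=S[abs((S-c0)@nn)<.003]
print(len(S),'cake plane offset along n (mm, rel. w10)',(c0-np.array([.53483117,.05042509,.10432366]))@n*1e3,nn)
E
python3 chk.py 11
```

```text
{'time': 20.15, 'qpos': [-0.2364, 0.0443, 1.9674, 0.1668, 0.8082, -0.0467], 'tool_pos': [0.5188, 0.0327, 0.1865], 'tool_rot': [0.9748, -0.1401, 0.1677, -0.0455], 'ft_force': [-0.3502, -0.3538, -1.4837], 'gripper_width': 0.2428}
tip-spot along n mm 10.96867316827637 lateral [ 0.0690575  -0.43641612  0.00670792] tool.n deg 0.1997683132085082
force along n [-1.26, -1.09]
5222 cake plane offset along n (mm, rel. w10) -0.03056702453826158 [-0.33934724 -0.04047577  0.93978996]
```

View pics/c11.png

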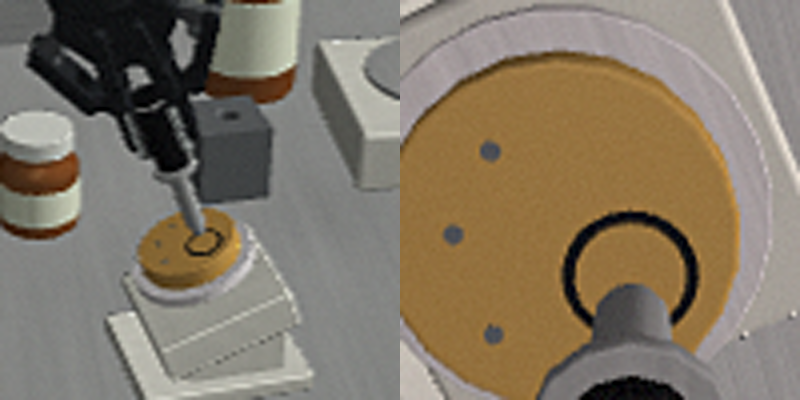

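Request:
send_rows(increments=[{"dx": 0.05,"dy": 0.006,"dz": -0.14,"wx": 0,"wy": 0,"wz": 0,"fingers": 1},{"dx": 0.05,"dy": 0.006,"dz": -0.14,"wx": 0,"wy": 0,"wz": 0,"fingers": 1},{"dx": 0.034,"dy": 0.004,"dz": -0.094,"wx": 0,"wy": 0,"wz": 0,"fingers": 1},{"dx": 0,"dy": 0,"dz": 0,"wx": 0,"wy": 0,"wz": 0,"fingers": 1},{"dx": 0,"dy": 0,"dz": 0,"wx": 0,"wy": 0,"wz": 0,"fingers": 1}])

```text
time: 20.7
tool_pos: [0.5226, 0.0332, 0.1749]
tool_rot: [0.975, -0.14, 0.167, -0.046]
ft_force: [-1.6, -0.0, 0.2]
gripper_width: 0.243
```

```bash
python3 chk.py 12
```

```text
{'time': 20.75, 'qpos': [-0.2328, 0.0662, 1.9759, 0.17, 0.7785, -0.0492], 'tool_pos': [0.5226, 0.0332, 0.175], 'tool_rot': [0.9749, -0.1401, 0.1672, -0.0455], 'ft_force': [-1.5312, -0.1108, -0.3542], 'gripper_width': 0.2489}
tip-spot along n mm -1.23543916473557 lateral [-0.29540301 -0.37425066 -0.12252916] tool.n deg 0.21295843986819654
force along n [0.19, -0.84]
5511 cake plane offset along n (mm, rel. w10) -1.184039339901788 [-0.33909208 -0.04114722  0.9398529 ]
```

View pics/c12.png

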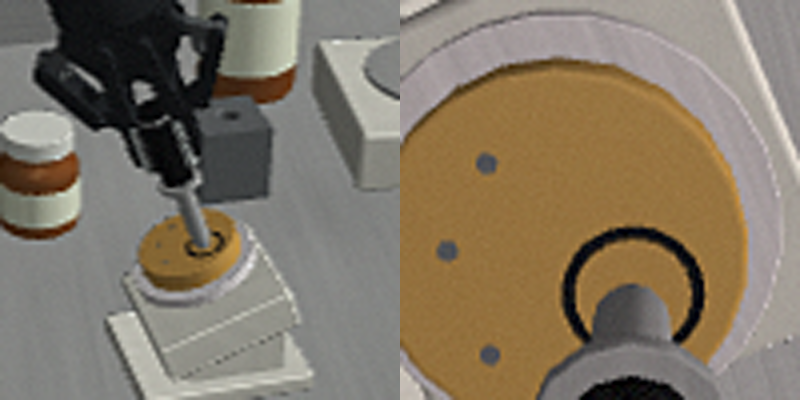

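Request:
send_rows(increments=[{"dx": 0.026,"dy": 0.003,"dz": -0.073,"wx": 0,"wy": 0,"wz": 0,"fingers": 1},{"dx": 0.026,"dy": 0.003,"dz": -0.073,"wx": 0,"wy": 0,"wz": 0,"fingers": 1},{"dx": 0.026,"dy": 0.003,"dz": -0.073,"wx": 0,"wy": 0,"wz": 0,"fingers": 1},{"dx": 0,"dy": 0,"dz": 0,"wx": 0,"wy": 0,"wz": 0,"fingers": 1},{"dx": 0,"dy": 0,"dz": 0,"wx": 0,"wy": 0,"wz": 0,"fingers": 1}])

```text
time: 21.3
tool_pos: [0.5251, 0.0335, 0.1685]
tool_rot: [0.975, -0.14, 0.167, -0.046]
ft_force: [-1.6, -0.2, 1.2]
gripper_width: 0.244
```

Request:
send_rows(increments=[{"dx": 0,"dy": 0,"dz": 0,"wx": 0,"wy": 0,"wz": 0,"fingers": 1},{"dx": 0,"dy": 0,"dz": 0,"wx": 0,"wy": 0,"wz": 0,"fingers": 1},{"dx": 0,"dy": 0,"dz": 0,"wx": 0,"wy": 0,"wz": 0,"fingers": 1},{"dx": 0,"dy": 0,"dz": 0,"wx": 0,"wy": 0,"wz": 0,"fingers": 1},{"dx": 0,"dy": 0,"dz": 0,"wx": 0,"wy": 0,"wz": 0,"fingers": 1}])

```text
time: 21.8
tool_pos: [0.5251, 0.0335, 0.1685]
tool_rot: [0.975, -0.14, 0.168, -0.045]
ft_force: [-3.2, -0.5, 1.8]
gripper_width: 0.246
```

```bash
python3 chk.py 13
```

```text
{'time': 21.85, 'qpos': [-0.2307, 0.0788, 1.9805, 0.1723, 0.7607, -0.0508], 'tool_pos': [0.5251, 0.0335, 0.1686], 'tool_rot': [0.9748, -0.1401, 0.1676, -0.0455], 'ft_force': [-1.7457, 0.3765, 1.4739], 'gripper_width': 0.2434}
tip-spot along n mm -8.120558584369537 lateral [-0.0782041  -0.43042626 -0.04642891] tool.n deg 0.20211178297575128
force along n [1.96, 2.52]
5483 cake plane offset along n (mm, rel. w10) -7.966563770498734 [-0.33902031 -0.04025143  0.93991758]
```

View pics/c13.png

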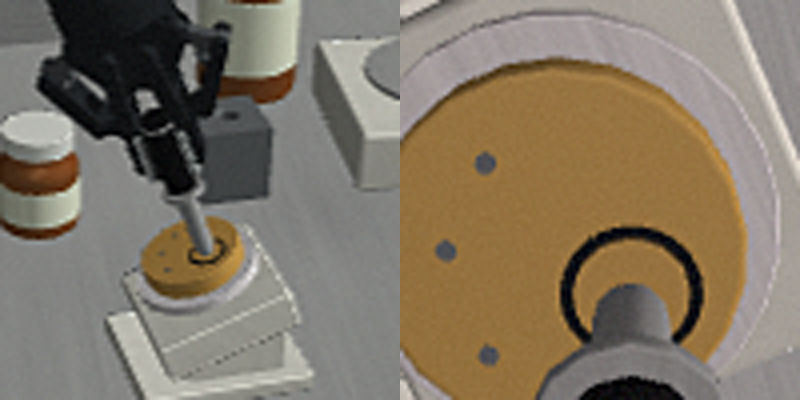

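View pics/w13.png

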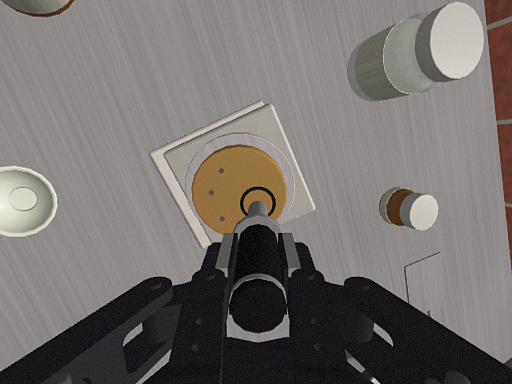

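The table is pressed 7.9–8.0 mm with the tip inside the ring, square to within 0.2°. I'll take one last look at the regulator before handing in.

```bash
python3 - <<'E'
from h import *
im,d,c=snap('top','t9')
cv2.imwrite('pics/t9c.png',cv2.resize(im[130:220,225:380,::-1],None,fx=5,fy=5,interpolation=cv2.INTER_CUBIC))
E
```

```text
(no output)
```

View pics/t9c.png

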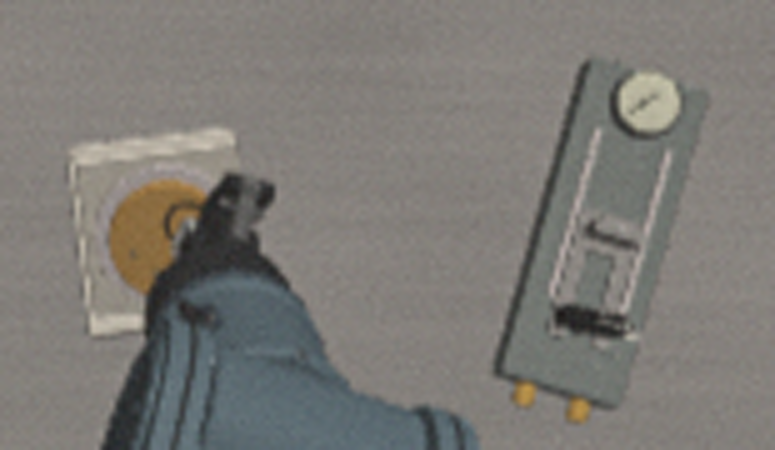

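The top picture shows the knob bar turned toward the mark (crop 590,320), the lock home, and the probe on the ring (crop 185,225).

```bash
python3 -c "
from h import *
st();print(manip.close_job())"
```

```text
{'time': 21.95, 'qpos': [-0.2307, 0.0788, 1.9805, 0.1723, 0.7607, -0.0508], 'tool_pos': [0.5251, 0.0335, 0.1685], 'tool_rot': [0.9748, -0.1402, 0.1675, -0.0455], 'ft_force': [-2.3525, -0.2972, 0.8021], 'gripper_width': 0.2401}
the job is handed in; nothing more can be done
None
```

I did the whole job in the order asked and handed it in at 21.95 s, still holding the probe pressed on the sample. No verdict was reported.

- **Knob:** I turned the grey regulator's knob clockwise to the bold mark. Seen from above, the bar points at −102.3° to −102.8°, and the mark lies at about −102°.
- **Lock:** I slid it until it stopped; another 2 mm of command gave 16 N and no movement. The tab is 57.8 mm from the knob's axis, against 58 mm when home. The tool's own travel during the slide read only 32.8 mm against 34 mm. I put that down to where I estimated the start, since both the stop and the camera say it is home.
- **Probe:** I drew it from the stand and pressed it into the ring. By the arm's pose, the tip is about 0.5 mm from the ring's centre and the tool is 0.2° off square.
- **Sample table:** The depth picture shows it pushed in by 7.9–8.0 mm. The contact force is roughly 3.4 N once the probe's weight is allowed for, although single readings vary by about 1 N. It never came near its stop.

One thing went wrong: the first five move calls were refused because rows had missing keys, so nothing moved until I resent them.

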